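# Gang-mark new oak cabinet handles on a clamping board

### The arm

A 6-joint arm with a two-finger parallel gripper is mounted at the origin on the work surface. World frame = base frame: x ahead of the robot, y to its left, z up, the work surface at z = 0. Lengths are in mm, angles in rad, forces in N, time in s.
With the tool pointing down it reaches from about 400 to 925 mm from the base axis. Payload 12.5 kg.
Tool frame: the origin (TCP) lies between the finger pads; the fingertips stand env.tip_extent ahead of it and the grasp point (between the pads) lies 11 mm behind it (env.tip_extent is the distance from the TCP to the fingertips, in mm); z points along the fingers, y is the line along which they close (so a half turn about z gives the same grasp; the last joint's range is limited). The gripper opens to 95 mm and grips with 3 to 60 N. Pads are 20 mm wide; open, the fingers measure 119 mm over their backs; the gripper's body (75 mm by 180 mm) begins 59 mm behind the grasp point.
Start: joints at [-1.333, 0.491, 1.559, -0, 1.092, -0.106], TCP at [210.69, -588.435, 222.661] pointing down, gripper open.
Joint ranges: [-3.1, 3.1], [-0.84, 2.19], [0.05, 2.79], [-1.13, 4.28], [0.06, 2.93], [-2.69, 2.69]. Speed limits (rad/s): [2.22, 2.22, 2.79, 3.14, 3.14, 3.14].

### API

Orientations are given as [roll, pitch, yaw] about the fixed x, y, z axes, in that order (R = Rz(yaw) Ry(pitch) Rx(roll)).
In Python, from cell import env gives the robot as it stands.
- The arm moves only by the tool carry_out, never from a script. Its argument "motion" is a list of rows, each a list of 5 numbers: the shift along the tool's x, y, z in mm, then the turn about the tool's z in degrees, then the closure, from 0 (fully open) to 1 (shut). A call has 1 to 12 rows; each row shifts and turns the commanded pose from where the row before left it, along the tool's axes as they then stand; what a row does not reach is not made up. A row lasts 1/10 s, in which the tool goes at most 50 mm and 8.59 degrees, less where a joint would pass 70% of its speed; a pose out of reach is approached as far as the arm can. A call with a gripper value outside its range is refused whole. The fingers move at their own pace and stop on an object; the grip force is fixed at half the most. Time passes only in rows, so rows that do not move let the fingers close. It gives the time, the measured TCP pose, the force, the opening and the grip force at its end, in the units of the state.
- env.state(): the state, without advancing time (a new reading comes with each control period).
- env.read_camera(name): name is "scene" or "top" or "wrist"; returns a dict with "color" (480x640x3 uint8, red, green, blue), "K" (3x3 intrinsics, pixels), "R" (3x3) and "t" (3): a world point X has camera coordinates R X + t; the wrist camera has in their place "hand_eye" (4x4, takes a point from camera to tool coordinates, whose origin is the TCP and whose axes are the flange's). Camera axes: x right, y down, z forward; pixel columns grow to the right and rows downward; lengths in mm; the calibration is good to about 2 mm. A picture is of the moment at which its call begins: read the wrist's pose just before it. There is no depth.
- env.job_done(): hands the job in; it is judged then, once.
The state is a dict: "t": time; "joints": joint angles; "qvel": joint speeds; "tau": joint torques, N m; "eef_pos": TCP position; "tcp_rot": TCP orientation; "ft_force": force on the tool from outside, world axes, zero at the start; "moment": the same for the moment, N m; "opening": opening from 0.0 (shut) to 1.0 (fully open); "grip_force": force on a finger pad.
Only numpy, scipy, OpenCV 4.12 (cv2) and the standard library are available. Lean on these libraries where they do the work, as an engineer would, in place of code of your own. Each camera call takes 0.05 s, during which the arm holds its last target. There are 200 camera calls.

### The job

Mark the screw line across all the new oak handle bars at once: slacken the clamp knob and open the jaw, lay every bar on the clamping board with one end against the back fence, close them into a tight row between the fixed end stop and the jaw, and tighten the knob fully. Then lay the straightedge on the bars flush against the fence and let go of it, and draw the pencil's tip slowly along its front edge, touching the bars, in one stroke across the whole row from the end stop to the jaw. Finally lay the pencil and the straightedge back down flat on the worktop, leave the bars clamped, and do not disturb the other things.

Things in the scene. Friction and masses are not known exactly. Their poses are not given: they have to be found in the camera images.
- board: Clamping board, fixed: plywood base 18 mm thick (top at z = 18 mm), x = -130 to 120, y = -170 to 170 mm in its frame. Origin at the underside; +x to the back fence (away from the robot), +y to the end stop. Aluminium back fence along y: face at x = 100, top z = 56 mm. Fixed wooden end stop: face at y = 150, x = -65 to 100, top z = 46 mm. The sliding jaw faces the stop.
- stop_corner (a point): Inner corner of the board where the fence face meets the end stop face, at the base's top (board x = 100, y = 150, z = 18 mm); axes as the board's.
- jaw (a joint): Clear opening between end stop face and jaw face, m (0 to 0.265); grows as the jaw moves to board -y. The jaw is a wooden block 50 mm wide (y), at board x = -120 to 95 mm, top at z = 46 mm (2 mm below the bars' tops). Knob slack: it slides with about 1 N, and can be moved by the knob. Knob tight: it holds over 40 N.
- jaw_face (a point): On the jaw's working face (which meets the bars), at board x = 0, 14 mm above the base; axes as the board's. Moves with the jaw.
- knob (a joint): Angle by which the clamp knob is slackened, rad: 0 = fully tight (stop), 1.5 = fully slack (stop). Clockwise from above tightens. It bites below 0.6 and then takes up to 0.4 N m; it counts as tight below 0.3. Turning it free takes 0.15 N m; it stays where it is left (it may spring back 0.15 from fully tight).
- knob_grip (a point): Centre of the clamp knob's black bar grip, on the jaw's near end: on the knob's axis, 25 mm behind the jaw face, at board x = -85 mm, z = 72 mm. The bar is 64 mm long, 14 mm thick, 26 mm tall (13 mm above and below this point); the jaw's top is 26 mm below this point. At joint 0 the bar lies along board y; it turns counter-clockwise from above as the joint grows.
- bar1: An oak handle bar, 170 x 30 x 30 mm, 0.08 to 0.15 kg, lying along its x axis; origin at the centre of its underside. All bars are alike and either end will do. Two to four of the four are there.
- bar2: An oak handle bar, 170 x 30 x 30 mm, 0.08 to 0.15 kg, lying along its x axis; origin at the centre of its underside. All bars are alike and either end will do. Two to four of the four are there.
- bar3: An oak handle bar, 170 x 30 x 30 mm, 0.08 to 0.15 kg, lying along its x axis; origin at the centre of its underside. All bars are alike and either end will do. Two to four of the four are there.
- bar4: An oak handle bar, 170 x 30 x 30 mm, 0.08 to 0.15 kg, lying along its x axis; origin at the centre of its underside. All bars are alike and either end will do. Two to four of the four are there.
- straightedge: Aluminium straightedge: a plate 60 mm wide (its x), 200 mm long (its y), 5 mm thick, with a rib to hold it by, 12 mm wide, standing up to 27 mm along the whole middle; 0.28 kg. Origin at the centre of its underside, z up. Either long edge will do. Pushed against the fence, its other edge lies 60 mm from the fence.
- pencil: Construction pencil lying on the worktop: a square black body 120 mm long (its x) and 16 x 16 mm, with a slim steel nose of 34 mm at +x; 0.04 kg. Origin in the middle of the body's underside (its axis is 8 mm higher).
- pencil_tip (a point): The pencil's tip, 94 mm from the pencil's origin along its +x and 8 mm above its underside; the point has a radius of 2 mm.
- old_pull1: bystander: an old black steel cabinet bar pull lying on its side, 160 mm long, 12 mm thick
- screwdriver: bystander: a screwdriver lying on the worktop, 200 mm long
- mug: bystander: a white mug, 84 mm across, 95 mm tall
- screw_jar: bystander: a clear jar with a steel lid, 70 mm across, 75 mm tall
Mind the look-alikes: they are no part of the job. What is shaped like the pencil but turquoise is not meant.

How it is judged:
By the outcome, as a careful person would: the job done as asked, in the order asked, and still so for the second after the job is handed in, with the robot touching nothing.
Of bar1, bar2, bar3, bar4 only 2 to 4 are there at a start; the rules pass over those that are not, and their reading is None.
At some moment in a run one of bar1, bar2, bar3, bar4, straightedge, pencil may be knocked a few centimetres aside while the robot is not near it.
It also fails if it takes over 210 s, if anything falls off the work surface, if the arm or the gripper's body presses on something with over 40 N, if the wrist force passes 120 N, or if a joint passes its speed limit or range.

## Working session

There is one attempt and no reset: what is moved stays moved. The work goes in short steps, Python scripts to look and compute and a tool call to move; the robot and the scene stay as the last step left them, time stands still between calls to the robot, and variables do not carry over. Pictures are saved under pics/ and viewed, at most 14 in all, crops included, and the job is handed in when it is done.

Besides the shell and the picture viewer there is one more tool, called by a JSON object that holds its "fn" and its "kwargs", one argument or row to a line. carry_out: Moves the arm, as the interface text tells. Its arguments: {"type":"object","properties":{"motion":{"type":"array"}},"required":["motion"]}

```bash
ls; mkdir -p pics; python3 - <<'E'
from cell import env
import cv2,numpy as np
s=env.state();print({k:np.round(v,3) for k,v in s.items()},env.tip_extent)
for n in("scene","top"):
    c=env.read_camera(n);cv2.imwrite(f"pics/{n}0.png",c["color"][:,:,::-1]);print(n,c["K"].tolist(),np.round(c["R"],4).tolist(),np.round(c["t"],1).tolist())
c=env.read_camera("wrist");print(c["K"].tolist(),np.round(c["hand_eye"],3).tolist())
E
```

```text
pics
{'t': np.float64(0.0), 'joints': array([-1.333,  0.492,  1.559,  0.   ,  1.092, -0.106]), 'qvel': array([ 0.   ,  0.001, -0.001,  0.   , -0.001,  0.   ]), 'tau': array([ 3.0000e-03, -6.1262e+01, -2.5819e+01,  6.9000e-02,  4.8000e-02,
       -0.0000e+00]), 'eef_pos': array([ 210.613, -588.195,  222.08 ]), 'tcp_rot': array([-3.141, -0.   ,  0.344]), 'ft_force': array([-0.795,  0.402,  0.211]), 'moment': array([-0.035,  0.043,  0.079]), 'grip_force': np.float64(0.0), 'opening': np.float64(1.0)} 8.0
scene [[529.0907196205113, 0.0, 320.9469043133133], [0.0, 529.0907196205113, 243.20111934064047], [0.0, 0.0, 1.0]] [[-0.291, 0.9567, -0.002], [0.7499, 0.2268, -0.6215], [-0.5941, -0.1824, -0.7834]] [170.0, -347.3, 1665.5]
top [[515.7057676769477, 0.0, 325.98616797821654], [0.0, 515.7057676769477, 245.75211779351721], [0.0, 0.0, 1.0]] [[0.003, -1.0, -0.0059], [-0.9892, -0.0021, -0.1467], [0.1467, 0.0063, -0.9892]] [9.6, 532.1, 1340.1]
[[363.07165726341117, 0.0, 317.91014300561415], [0.0, 363.07165726341117, 239.17044542279515], [0.0, 0.0, 1.0]] [[0.0, -0.961, -0.277, 79.405], [1.0, 0.0, -0.0, -0.143], [0.0, -0.277, 0.961, -162.614], [0.0, 0.0, 0.0, 1.0]]
```

View pics/top0.png

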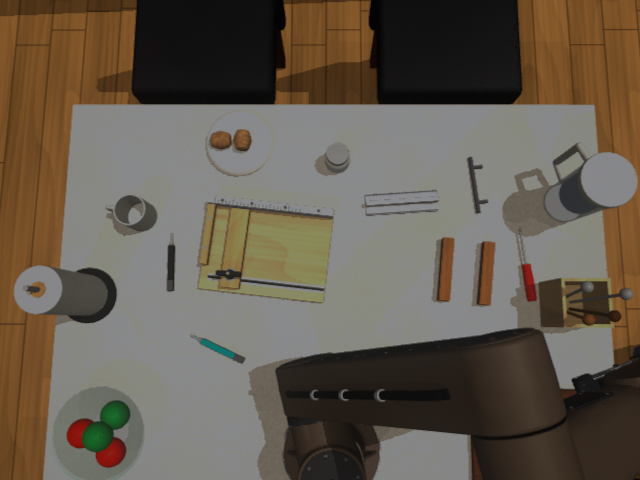

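View pics/scene0.png

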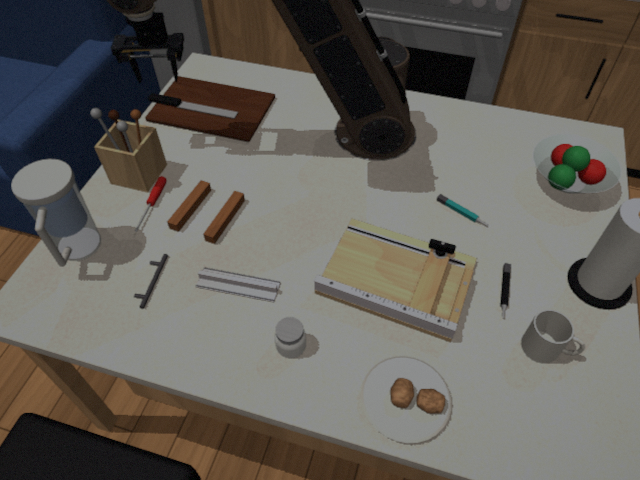

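The top view shows:
- The board at about (265,250), with the fence along its upper edge, the end stop at left (206,233), the jaw at (235,245) and the knob at (228,273).
- Two oak bars at (445,269) and (486,273).
- The straightedge at (401,202).
- A black pencil at (171,262), nose up. The turquoise one at (218,349) is the look-alike.

The scene view also shows only two bars.

```bash
cat > h.py <<'E'
from cell import env
import cv2,numpy as np
from scipy.spatial.transform import Rotation as Ro
def cam(n,save=None):
    s=env.state();c=env.read_camera(n)
    if n=="wrist":
        H=np.eye(4);H[:3,:3]=Ro.from_euler("xyz",s["tcp_rot"]).as_matrix();H[:3,3]=s["eef_pos"]
        T=np.linalg.inv(H@c["hand_eye"]);c["R"],c["t"]=T[:3,:3],T[:3,3]
    if save:cv2.imwrite(f"pics/{save}.png",c["color"][:,:,::-1])
    return c
def ray(c,p):
    o=-c["R"].T@c["t"];d=c["R"].T@np.linalg.inv(c["K"])@[p[0],p[1],1];return o,d/np.linalg.norm(d)
def plane(c,p,z):
    o,d=ray(c,p);return o+d*(z-o[2])/d[2]
def tri(obs):   # [(cam,pixel)..] -> point, miss (mm)
    A=np.zeros((3,3));b=np.zeros(3);rs=[ray(c,p) for c,p in obs]
    for o,d in rs:
        M=np.eye(3)-np.outer(d,d);A+=M;b+=M@o
    X=np.linalg.solve(A,b);return X,max(np.linalg.norm(np.cross(X-o,d)) for o,d in rs)
def proj(c,X):
    v=c["K"]@(c["R"]@np.asarray(X,float)+c["t"]);return v[:2]/v[2]
def totool(dw,yaw=None):  # world shift -> tool shift
    return Ro.from_euler("xyz",env.state()["tcp_rot"]).inv().apply(dw)
def st():
    s=env.state();print("t",round(float(s["t"]),2),"p",np.round(s["eef_pos"],1),"rot",np.round(np.degrees(s["tcp_rot"]),1),"F",np.round(s["ft_force"],1),"op",round(float(s["opening"])*95,1),"j6",round(float(s["joints"][5]),2))
    return s
E
python3 - <<'E'
from h import *
t=cam("top")
for n,p,z in [("bar a",(445,269),30),("bar b",(486,273),30),("edge",(401,202),15),("pencil",(171,262),8),("tip",(171,236),8),("knob",(228,273),85),("fenceL",(214,200),56),("fenceR",(333,211),56),("boardBL",(198,290),18),("boardBR",(324,301),18)]:
    print(n,plane(t,p,z).round(0))
E
```

```text
bar a [ 471. -307.   30.]
bar b [ 461. -416.   30.]
edge [ 658. -195.   15.]
pencil [491. 434.   8.]
tip [563. 437.   8.]
knob [454. 262.  85.]
fenceL [653. 311.  56.]
fenceR [623.  -8.  56.]
boardBL [414. 355.  18.]
boardBR [386.  16.  18.]
```

{"fn": "carry_out", "kwargs": {
  "motion": [
    [0, 0, -20, 8, 0],
    [0, 0, -20, 8, 0],
    [0, 0, -20, 3.7, 0],
    [0, 0, 0, 0, 0],
    [34, -31, 0, 0, 0],
    [34, -31, 0, 0, 0],
    [34, -31, 0, 0, 0],
    [34, -31, 0, 0, 0],
    [34, -31, 0, 0, 0],
    [34, -31, 0, 0, 0],
    [34, -31, 0, 0, 0],
    [34, -31, 0, 0, 0]
  ]
}}

```text
t: 1.4
eef_pos: [483.7, -338.8, 281.6]
tcp_rot: [-3.141, 0.001, 0.002]
ft_force: [0.7, -0.2, 0.1]
opening: 1.001
grip_force: 0.0
```

{"fn": "carry_out", "kwargs": {
  "motion": [
    [20, -10, 0, 0, 0],
    [0, 0, 0, 0, 0],
    [0, 0, 0, 0, 0]
  ]
}}

```text
t: 1.7
eef_pos: [502.4, -330.2, 281.6]
tcp_rot: [-3.141, 0.001, 0.002]
ft_force: [-0.4, 0.4, 0.4]
opening: 0.998
grip_force: 0.0
```

```bash
python3 - <<'E'
from h import *
st();cam("wrist","w1")
E
```

```text
t 1.7 p [ 502.4 -330.2  281.6] rot [-1.8e+02  1.0e-01  1.0e-01] F [-0.4  0.4  0.4] op 94.8 j6 0.88
```

View pics/w1.png

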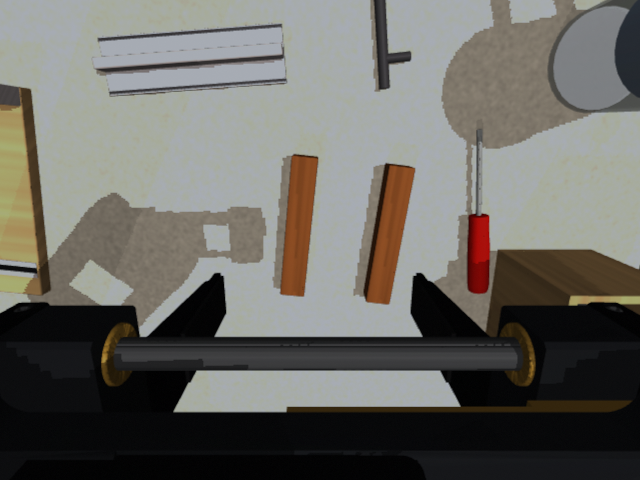

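The wrist view shows bar A at (300,225), bar B at (390,233) and the straightedge at (190,60). The dark pull at (383,45) and the screwdriver at (478,240) are bystanders.

```bash
cat >> h.py <<'E'
def bars(c,V=100,a=600,rg=None):
    im=c["color"];h=cv2.cvtColor(im,cv2.COLOR_RGB2HSV)
    m=((h[...,0]<14)&(h[...,1]>150)&(h[...,2]>V)).astype(np.uint8)
    if rg: k=np.zeros_like(m);k[rg[1]:rg[3],rg[0]:rg[2]]=1;m&=k
    m=cv2.morphologyEx(m,cv2.MORPH_OPEN,np.ones((3,3)))
    cs=[x for x in cv2.findContours(m,0,2)[0] if cv2.contourArea(x)>a]
    return cs
def rect(c,cn,z): # contour -> centre, size, angle of long side in the world at height z
    P=np.array([plane(c,p,z)[:2] for p in cn[:,0]],np.float32)
    (ce,(w,l),an)=cv2.minAreaRect(P)
    if w>l: w,l,an=l,w,an+90
    return np.array(ce),w,l,(an+90+90)%180-90
E
python3 - <<'E'
from h import *
w=cam("wrist")
for z in (30,):
  for c in bars(w,120,rg=(230,130,450,320)): print("w",rect(w,c,z),cv2.contourArea(c))
for v in (60,90,120):
  for n in("top","scene"):
    k=cam(n)
    for c in bars(k,v,200): print(n,v,rect(k,c,30),cv2.contourArea(c))
print(w["color"][220,300],w["color"][220,378],w["color"][230,392])
E
```

```text
w (array([ 463.27581787, -414.46792603]), 27.62732696533203, 167.8309326171875, -6.480308532714844) 2942.0
w (array([ 473.7121582 , -306.34667969]), 27.842632293701172, 167.85328674316406, -5.5876007080078125) 3022.0
top 60 (array([ -3.54556274, 555.94403076]), 57.32335662841797, 75.97978210449219, -50.208030700683594) 518.0
top 60 (array([ 49.70978928, 646.81188965]), 50.200355529785156, 72.40208435058594, -13.141006469726562) 386.5
top 60 (array([  49.01609802, -538.85223389]), 218.0230255126953, 349.24310302734375, 89.9722900390625) 9618.0
top 60 (array([ 501.53329468, -313.01794434]), 30.183277130126953, 107.15953826904297, -6.406593322753906) 339.0
scene 60 (array([ 16.33371353, 644.83581543]), 54.9107666015625, 100.2719497680664, -6.097816467285156) 310.0
scene 60 (array([  63.10680008, -416.25491333]), 116.42166900634766, 153.24081420898438, 6.081499099731445) 443.5
top 90 (array([ -5.52074337, 557.09069824]), 55.36391067504883, 72.3959732055664, -54.021636962890625) 486.0
top 90 (array([ 48.44570923, 647.91900635]), 49.18421936035156, 70.08272552490234, -10.74835205078125) 374.5
top 90 (array([ 504.42889404, -313.28204346]), 29.54845428466797, 101.428955078125, -5.740180969238281) 325.5
scene 90 (array([ 11.74262619, 650.22052002]), 49.337615966796875, 88.9463119506836, -13.180091857910156) 270.0
top 120 (array([ -7.37691212, 560.94317627]), 49.163326263427734, 64.19270324707031, -56.26430130004883) 386.5
top 120 (array([ 45.00362396, 650.90649414]), 44.77675247192383, 63.07744598388672, -7.8066558837890625) 318.5
top 120 (array([ 507.10140991, -314.33462524]), 25.990367889404297, 95.85267639160156, -6.063987731933594) 267.0
[129  72  32] [32 18  7] [132  73  33]
```

{"fn": "carry_out", "kwargs": {
  "motion": [
    [0, -46, 0, 0, 0],
    [0, -46, 0, 0, 0],
    [0, -46, 0, 0, 0],
    [0, -46, 0, 0, 0],
    [0, -46, 0, 0, 0],
    [0, -46, 0, 0, 0],
    [0, -46, 0, 0, 0],
    [0, -46, 0, 0, 0],
    [0, -46, 0, 0, 0],
    [0, -46, 0, 0, 0],
    [0, -46, 0, 0, 0],
    [0, 0, 0, 0, 0]
  ]
}}

```text
t: 3.3
eef_pos: [502.2, 179.6, 282.6]
tcp_rot: [-3.141, -0.0, 0.004]
ft_force: [0.6, -0.9, 0.0]
opening: 0.997
grip_force: 0.0
```

```bash
python3 - <<'E'
from h import *
st();cam("wrist","w2")
E
```

```text
t 3.3 p [502.2 179.6 282.6] rot [-180.    -0.     0.2] F [ 0.6 -0.9  0. ] op 94.7 j6 1.79
```

View pics/w2.png

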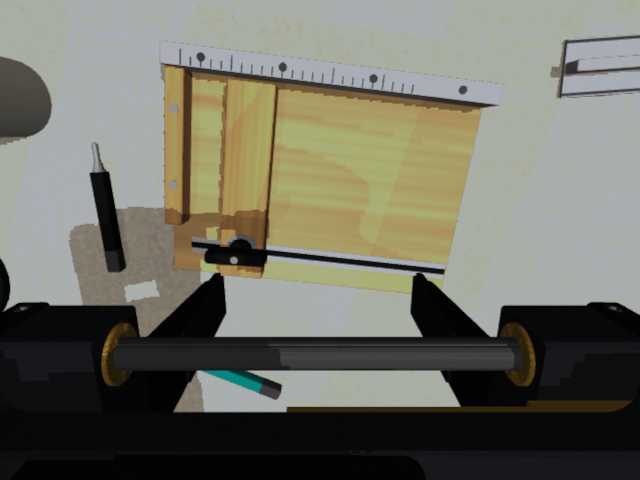

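The wrist view shows:
- The board, with the fence strip from (161,50) to (500,95) and the end stop at (175,145).
- The jaw at (248,180) and the knob at (236,255), its bar along y (tight).
- The black pencil at (106,210), tip at (95,145). The turquoise look-alike is at (240,380).

I'll enlarge it to read the corners and confirm which pencil is which.

```bash
python3 - <<'E'
import cv2
i=cv2.imread("pics/w2.png")[30:300,75:510];cv2.imwrite("pics/w2c.png",cv2.resize(i,None,fx=1.839,fy=1.839,interpolation=cv2.INTER_CUBIC)[:600,:800])
E
```

```text
(no output)
```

View pics/w2c.png

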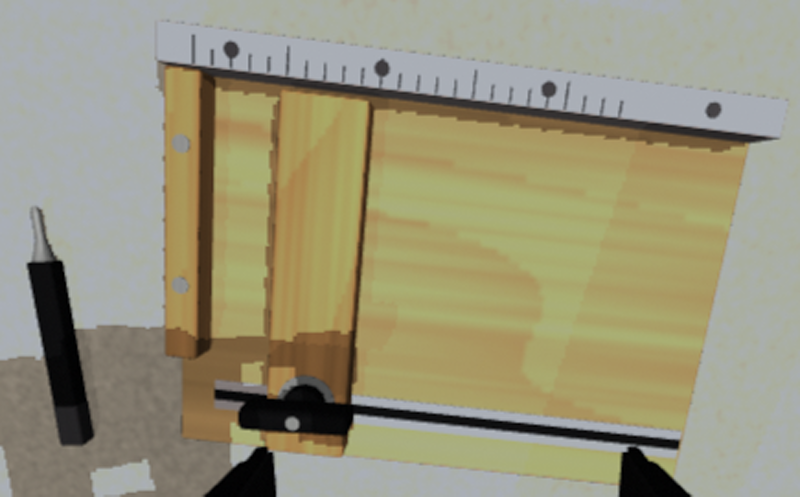

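The crop confirms the pencil: black body and steel nose, tip at crop (36,208). The fence, stop, jaw and knob corners are readable. The knob bar is at crop (296,418), lying along board y.

```bash
python3 - <<'E'
from h import *
w=cam("wrist")
f=lambda x,y,z:plane(w,(x/1.839+75,y/1.839+30),z)
P={}
for n,x,y,z in [("FBL",157,20,56),("FBR",787,98,56),("FFR",780,138,56),("FFL",159,62,56),("Sbr",202,70,46),("Sfr",197,355,46),("Sfl",165,356,46),("BFR",677,473,18),("BFL",182,437,18),("Jbl",280,90,46),("Jbr",370,98,46),("Jfr",345,457,46),("kdot",292,423,85),("kL",240,415,85),("kR",352,418,85)]:
    P[n]=f(x,y,z)
# fit board pose (2D similarity w/o scale) from known coordinates
B={"FBL":(120,170),"FBR":(120,-170),"FFR":(100,-170),"FFL":(100,170),"Sbr":(100,150),"Sfr":(-65,150),"BFR":(-130,-170),"BFL":(-130,170)}
b=np.array([B[k] for k in B]);q=np.array([P[k][:2] for k in B])
bc,qc=b.mean(0),q.mean(0);U,S,V=np.linalg.svd((b-bc).T@(q-qc));R=(U@V).T
yaw=np.arctan2(R[1,0],R[0,0]);o=qc-R@bc;print("yaw",np.degrees(yaw),"o",o,"scale",S.sum()/((b-bc)**2).sum())
print({k:(R@np.array(B[k])+o-P[k][:2]).round(1) for k in B})
for k in("Jbl","Jbr","Jfr","Sfl","kdot","kL","kR"): print(k,P[k].round(1),"board",(R.T@(P[k][:2]-o)).round(1))
E
```

```text
yaw -5.7856014618312495 o [532.46742517 174.69010867] scale 0.9889456570372774
{'FBL': array([1.3, 1.1]), 'FBR': array([ 3.5, -1.6]), 'FFR': array([ 3.9, -0.4]), 'FFL': array([1.5, 1.8]), 'Sbr': array([1.7, 1.1]), 'Sfr': array([-2., -1.]), 'BFR': array([-9.5,  0.3]), 'BFL': array([-0.4, -1.2])}
Jbl [635.4 270.7  46. ] board [ 92.8 105.9]
Jbr [631.6 221.1  46. ] board [93.9 56.2]
Jfr [418.  243.1  46. ] board [-120.8   56.6]
Sfl [484.2 351.2  46. ] board [-65.8 170.8]
kdot [454.7 266.3  85. ] board [-86.6  83.3]
kL [459.4 295.6  85. ] board [-84.9 112.9]
kR [457.8 231.9  85. ] board [-80.   49.4]
```

```bash
python3 - <<'E'
from h import *
w=cam("wrist")
f=lambda x,y,z:plane(w,(x/1.839+75,y/1.839+30),z)[:2]
L=[((157,20,56),(120,170)),((787,98,56),(120,-170)),((780,138,56),(100,-170)),((159,62,56),(100,170)),((202,70,46),(100,150)),((197,355,46),(-65,150)),((182,437,18),(-130,170)),((680,442,18),(-106,-170))][:7]
q=np.array([f(*a) for a,_ in L]);b=np.array([c for _,c in L],float)
bc,qc=b.mean(0),q.mean(0);U,S,V=np.linalg.svd((b-bc).T@(q-qc));R=(U@V).T;o=qc-R@bc
print(np.degrees(np.arctan2(R[1,0],R[0,0])),o,S.sum()/((b-bc)**2).sum());print((b@R.T+o-q).round(1))
np.savez("board.npz",R=R,o=o)
open("h.py","a").write('''
def B2W(x,y):
    d=np.load("board.npz");return d["R"]@[x,y]+d["o"]
def W2B(p):
    d=np.load("board.npz");return d["R"].T@(np.asarray(p)[:2]-d["o"])
''')
from importlib import reload
import h;reload(h)
k=h.B2W(-85,81);print("knob",k,"corner",h.B2W(100,150))
t=h.cam("top");s=h.cam("scene")
cs=h.proj(s,[*k,85]);print("knob proj scene/top",cs,h.proj(t,[*k,85]))
# black blob (knob) centre in scene and top
for n,c,p in(("s",s,cs),("t",t,h.proj(t,[*k,85]))):
    x,y=p.round().astype(int);g=c["color"][y-15:y+16,x-18:x+19].max(2);m=(g<35).astype(np.uint8)
    print(n,[(a[:4]+np.array([x-18,y-15,0,0])).tolist()+[a[4]] for a in cv2.connectedComponentsWithStats(m)[2][1:]])
E
```

```text
-6.43443522887633 [530.59847339 173.75746627] 0.9934846778108173
[[ 0.8  0.3]
 [-0.2 -2. ]
 [ 0.2 -0.7]
 [ 1.1  1.3]
 [ 1.1  0.5]
 [-2.4  0. ]
 [-0.6  0.4]]
knob [455.21127013 263.77285154] corner [646.77847418 311.6059607 ]
knob proj scene/top [440.66446135 243.6497314 ] [227.35714163 272.51567829]
s [[429, 239, 26, 17, np.int32(255)], [423, 251, 1, 1, np.int32(1)], [426, 252, 3, 2, np.int32(4)], [450, 259, 1, 1, np.int32(1)]]
t [[233, 261, 1, 1, np.int32(1)], [228, 260, 18, 7, np.int32(54)], [209, 264, 18, 10, np.int32(77)]]
```

{"fn": "carry_out", "kwargs": {
  "motion": [
    [0, 0, 0, -8.34, 0],
    [0, 0, 0, -8.34, 0],
    [0, 0, 0, -8.34, 0],
    [0, 0, 0, -8.34, 0],
    [0, 0, 0, -8.34, 0],
    [0, 0, 0, -8.34, 0],
    [0, 0, 0, -8.34, 0],
    [0, 0, 0, -8.34, 0],
    [0, 0, 0, -8.34, 0],
    [0, 0, 0, -8.34, 0],
    [39, -28, 25, 0, 0],
    [39, -28, 25, 0, 0]
  ]
}}

```text
t: 4.75
eef_pos: [460.1, 252.1, 236.3]
tcp_rot: [3.14, -0.001, 1.451]
ft_force: [0.5, 0.6, -1.2]
opening: 1.001
grip_force: 0.0
```

{"fn": "carry_out", "kwargs": {
  "motion": [
    [0, 0, 30, 0, 0.3],
    [0, 0, 30, 0, 0.3],
    [0, 0, 0, 0, 0.3]
  ]
}}

```text
t: 5.05
eef_pos: [458.5, 251.6, 173.7]
tcp_rot: [-3.137, 0.003, 1.454]
ft_force: [-0.0, -0.5, 1.4]
opening: 0.805
grip_force: 0.0
```

```bash
python3 - <<'E'
from h import *
s=st();print("to knob, tool axes",totool(np.append(B2W(-85,81),63)-s["eef_pos"]).round(1))
c=cam("wrist","w3");print(proj(c,[*B2W(-85,81),85]))
E
```

```text
t 5.05 p [458.5 251.6 173.7] rot [-179.7    0.2   83.3] F [-0.  -0.5  1.4] op 76.4 j6 0.49
to knob, tool axes [ 12.   -4.1 110.7]
[310.58202084 231.86061869]
```

View pics/w3.png

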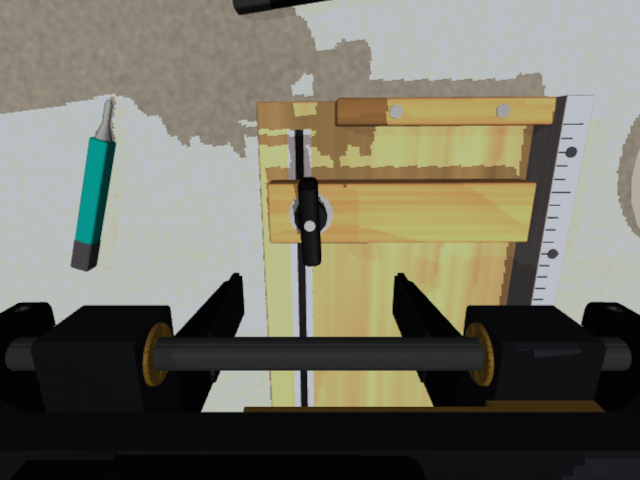

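The wrist view shows the knob bar from (309,178) to (313,265), with its axis dot at (310,226). My prediction was (311,232), so I descend onto it.

{"fn": "carry_out", "kwargs": {
  "motion": [
    [14, -3, 30, 0, 0.4],
    [0, 0, 30, 0, 0.4],
    [0, 0, 25, 0, 0.4],
    [0, 0, 25, 0, 0.4],
    [0, 0, 0, 0, 0.4],
    [0, 0, 0, 0, 0.7],
    [0, 0, 0, 0, 1],
    [0, 0, 0, 0, 1],
    [0, 0, 0, 0, 1],
    [0, 0, 0, 0, 1]
  ]
}}

```text
t: 6.1
eef_pos: [454.3, 267.5, 67.0]
tcp_rot: [-3.134, 0.002, 1.454]
ft_force: [-18.2, 8.6, 16.6]
opening: 0.249
grip_force: 30.0
```

```bash
python3 -c "
from h import *
s=st();print(W2B(s['eef_pos']),s['moment'])"
```

```text
t 6.1 p [454.3 267.5  67. ] rot [-1.796e+02  1.000e-01  8.330e+01] F [-18.2   8.6  16.6] op 23.7 j6 0.52
[-86.28306245  84.56651928] [ 1.7469713   3.39141804 -0.09907441]
```

{"fn": "carry_out", "kwargs": {
  "motion": [
    [0, 0, 0, 0, 1],
    [0, 0, 0, 0, 1],
    [0, 0, 0, 0, 1],
    [0, 0, 0, 0, 1]
  ]
}}

```text
t: 6.5
eef_pos: [454.4, 267.6, 67.1]
tcp_rot: [-3.135, 0.002, 1.455]
ft_force: [-19.2, 8.0, 15.2]
opening: 0.245
grip_force: 30.0
```

```bash
python3 - <<'E'
from h import *
s=st();print(s["moment"]);c=cam("wrist");cv2.imwrite("pics/w4.png",cv2.resize(c["color"][100:400,160:480,::-1],None,fx=2,fy=2))
E
```

```text
t 6.5 p [454.4 267.6  67.1] rot [-1.796e+02  1.000e-01  8.340e+01] F [-19.2   8.   15.2] op 23.3 j6 0.52
[ 1.4778435   3.90412349 -0.06909611]
```

View pics/w4.png

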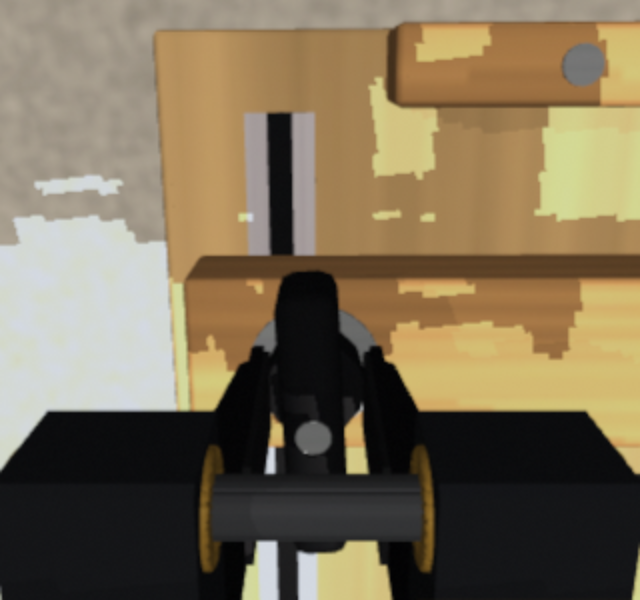

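The picture shows the fingers astride the bar but down on the round collar below it: opening 23 mm, 15 N upward. I'll open, rise 14 mm and grip again.

{"fn": "carry_out", "kwargs": {
  "motion": [
    [0, 0, 0, 0, 0.5],
    [0, 0, 0, 0, 0.5],
    [0, 0, 0, 0, 0.5],
    [0, 0, -14, 0, 0.5],
    [0, 0, 0, 0, 0.5],
    [0, 0, 0, 0, 1],
    [0, 0, 0, 0, 1],
    [0, 0, 0, 0, 1],
    [0, 0, 0, 0, 1],
    [0, 0, 0, 0, 1],
    [0, 0, 0, 0, 1]
  ]
}}

```text
t: 7.65
eef_pos: [454.3, 267.4, 79.9]
tcp_rot: [-3.134, 0.002, 1.455]
ft_force: [-18.2, 8.1, 10.0]
opening: 0.149
grip_force: 29.4
```

```bash
python3 -c "
from h import *
s=st();print(W2B(s['eef_pos']),s['moment'])"
```

```text
t 7.65 p [454.3 267.4  79.9] rot [-1.795e+02  1.000e-01  8.340e+01] F [-18.2   8.1  10. ] op 14.1 j6 0.52
[-86.307394   84.5355169] [1.43408751 3.5060971  0.18685633]
```

{"fn": "carry_out", "kwargs": {
  "motion": [
    [0, -1.5, 0, 0, 1],
    [0, 0, 0, -5, 1],
    [0, 0, 0, -5, 1],
    [0, 0, 0, -5, 1],
    [0, 0, 0, -5, 1],
    [0, 0, 0, -5, 1],
    [0, 0, 0, -5, 1],
    [0, 0, 0, 0, 1]
  ]
}}

```text
t: 8.45
eef_pos: [454.2, 267.7, 79.8]
tcp_rot: [-3.136, -0.001, 1.982]
ft_force: [-11.9, 6.5, 4.1]
opening: 0.148
grip_force: 29.8
```

```bash
python3 -c "
from h import *
s=st();print(W2B(s['eef_pos']),s['moment'])"
```

```text
t 8.45 p [454.2 267.7  79.8] rot [-1.797e+02 -1.000e-01  1.136e+02] F [-11.9   6.5   4.1] op 14.1 j6 -0.01
[-86.45392718  84.77486974] [1.20211956 2.08415221 0.11814388]
```

{"fn": "carry_out", "kwargs": {
  "motion": [
    [0, 0, 0, -8, 1],
    [0, 0, 0, -8, 1],
    [0, 0, 0, -8, 1],
    [0, 0, 0, -8, 1],
    [0, 0, 0, -8, 1],
    [0, 0, 0, -8, 1],
    [0, 0, 0, -7, 1],
    [0, 0, 0, 0, 1]
  ]
}}

```text
t: 9.25
eef_pos: [454.3, 267.2, 79.8]
tcp_rot: [-3.139, -0.005, 2.943]
ft_force: [-10.1, 2.5, 3.3]
opening: 0.146
grip_force: 29.9
```

```bash
python3 -c "
from h import *
s=st();print(W2B(s['eef_pos']),s['moment'])
d=np.load('board.npz')['R']@[0,-1];print('tool shift per board -y mm',totool([*d,0]))"
```

```text
t 9.25 p [454.3 267.2  79.8] rot [-179.9   -0.3  168.6] F [-10.1   2.5   3.3] op 13.8 j6 -0.97
[-86.28345829  84.32196102] [0.50445704 1.77749772 0.1759352 ]
tool shift per board -y mm [-0.08579698 -0.99631041  0.00210625]
```

{"fn": "carry_out", "kwargs": {
  "motion": [
    [-1.2, -15, 0, 0, 1],
    [-1.2, -15, 0, 0, 1],
    [-1.2, -15, 0, 0, 1],
    [-1.2, -15, 0, 0, 1],
    [-1.2, -15, 0, 0, 1],
    [-1.2, -15, 0, 0, 1],
    [-1.2, -15, 0, 0, 1],
    [0, 0, 0, 0, 1],
    [0, 0, 0, 0, 1]
  ]
}}

```text
t: 10.15
eef_pos: [442.5, 162.5, 79.9]
tcp_rot: [-3.14, -0.003, 2.938]
ft_force: [-5.8, -1.2, -2.6]
opening: 0.143
grip_force: 29.9
```

```bash
python3 -c "
from h import *
s=st();print(W2B(s['eef_pos']),s['moment'])"
```

```text
t 10.15 p [442.5 162.5  79.9] rot [-179.9   -0.2  168.4] F [-5.8 -1.2 -2.6] op 13.6 j6 -1.16
[-86.235967   -21.06195245] [0.00818026 0.79207509 0.1494351 ]
```

{"fn": "carry_out", "kwargs": {
  "motion": [
    [0, 0, 0, 0, 0.5],
    [0, 0, 0, 0, 0.5],
    [0, 0, 0, 0, 0.5],
    [0, 0, -40, -5.6, 0.5],
    [0, 0, -45, 0, 0.5],
    [0, 0, -45, 0, 0.5]
  ]
}}

```text
t: 10.75
eef_pos: [443.8, 163.0, 212.1]
tcp_rot: [-3.141, -0.0, 3.037]
ft_force: [1.0, 0.8, 0.3]
opening: 0.496
grip_force: 0.0
```

{"fn": "carry_out", "kwargs": {
  "motion": [
    [-8, -46, 0, 0, 0.3],
    [-8, -46, 0, 0, 0.3],
    [-8, -46, 0, 0, 0.3],
    [-8, -46, 0, 0, 0.3],
    [-8, -46, 0, 0, 0.3],
    [-8, -46, 0, 0, 0.3],
    [-8, -46, 0, 0, 0.3],
    [-8, -46, 0, 0, 0.3],
    [-8, -46, 0, 0, 0.3],
    [-8, -46, 0, 0, 0.3],
    [0, 0, 0, 0, 0.3],
    [0, 0, 0, 0, 0.3]
  ]
}}

```text
t: 11.95
eef_pos: [475.1, -303.5, 210.1]
tcp_rot: [3.141, -0.0, 3.035]
ft_force: [0.3, -0.1, -0.2]
opening: 0.697
grip_force: 0.0
```

```bash
python3 - <<'E'
from h import *
s=st();w=cam("wrist","w5")
for c in bars(w,110,1500):
    r=rect(w,c,30);print(r,cv2.contourArea(c));print("   go",totool([*(r[0]-s["eef_pos"][:2]),0]).round(1))
    # where the far/near short ends lie for z 20,30,40 -> length
    print([round(float(rect(w,c,z)[2]),1) for z in(20,30,40)])
t=cam("top")
m=(t["color"].max(2)<45)
E
```

```text
t 11.95 p [ 475.1 -303.5  210.1] rot [180.   -0.  173.9] F [ 0.3 -0.1 -0.2] op 66.2 j6 -2.15
(array([ 437.76745605, -521.8916626 ]), 21.791746139526367, 96.98794555664062, 6.630828857421875) 1971.5
   go [ 1.420e+01 -2.211e+02 -1.000e-01]
[99.8, 97.0, 94.2]
(array([ 462.81640625, -413.67398071]), 28.143117904663086, 168.29736328125, -6.720115661621094) 4814.0
   go [   0.6 -110.9   -0. ]
[173.2, 168.3, 163.4]
(array([ 476.6472168 , -274.38446045]), 28.706079483032227, 167.94471740722656, -5.899627685546875) 3338.0
   go [ 1.5 29.1  0. ]
[172.8, 167.9, 163.0]
```

View pics/w5.png

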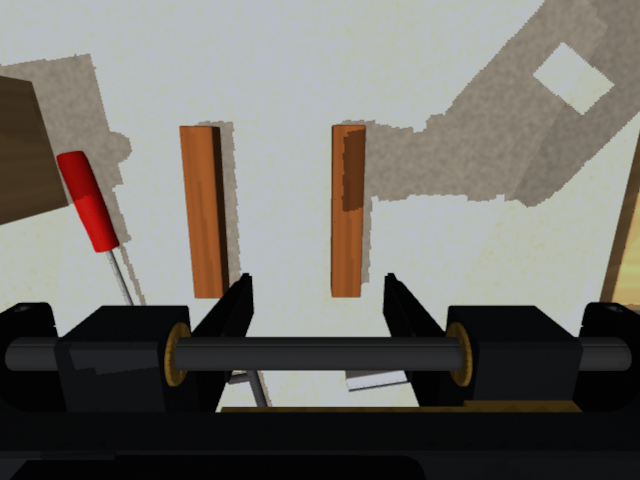

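Image up is -x. Bar B is at (204,212) and bar A at (348,210), half in shadow. Bar A has been knocked about 32 mm towards +y, so I take the new pose.

{"fn": "carry_out", "kwargs": {
  "motion": [
    [1.5, 29, 20, 0, 0.3],
    [0, 0, 40, 0, 0.3],
    [0, 0, 40, 0, 0.3],
    [0, 0, 40, 0, 0.3],
    [0, 0, 35, 0, 0.3],
    [0, 0, 20, 0, 0.3],
    [0, 0, 0, 0, 0.6],
    [0, 0, 0, 0, 1],
    [0, 0, 0, 0, 1],
    [0, 0, 0, 0, 1],
    [0, 0, 0, 0, 1]
  ]
}}

```text
t: 13.15
eef_pos: [477.2, -274.1, 16.5]
tcp_rot: [-3.141, 0.001, 3.037]
ft_force: [-0.5, -3.1, 2.2]
opening: 0.335
grip_force: 1.4
```

{"fn": "carry_out", "kwargs": {
  "motion": [
    [0, 0, 0, 0, 1],
    [0, 0, -30, 0, 1],
    [0, 0, -45, 0, 1],
    [0, 0, -45, 0, 1],
    [0, 0, -20, 0, 1],
    [0, 0, 0, 0, 1]
  ]
}}

```text
t: 13.75
eef_pos: [477.7, -274.5, 158.6]
tcp_rot: [-3.139, 0.005, 3.037]
ft_force: [0.3, 0.1, -2.7]
opening: 0.313
grip_force: 30.0
```

```bash
python3 - <<'E'
from h import *
s=st();c=cam("wrist")
R=Ro.from_euler("z",-6.4,degrees=True)
for y in(110,60): 
    p=B2W(15-5,y);print(y,p,totool([*(p-s["eef_pos"][:2]),0]).round(1))
E
```

```text
t 13.75 p [ 477.7 -274.5  158.6] rot [-179.8    0.3  174. ] F [ 0.3  0.1 -2.7] op 29.7 j6 -2.11
110 [552.86276006 281.94388658] [-16.5 561.3  -0.7]
60 [547.25945132 232.25884928] [-16.1 511.3  -0.7]
```

{"fn": "carry_out", "kwargs": {
  "motion": [
    [-1.4, 46.8, 0, 0, 1],
    [-1.4, 46.8, 0, 0, 1],
    [-1.4, 46.8, 0, 0, 1],
    [-1.4, 46.8, 0, 0, 1],
    [-1.4, 46.8, 0, 0, 1],
    [-1.4, 46.8, 0, 0, 1],
    [-1.4, 46.8, 0, 0, 1],
    [-1.4, 46.8, 0, 0, 1],
    [-1.4, 46.8, 0, 0, 1],
    [-1.4, 46.8, 0, 0, 1],
    [-1.4, 46.8, 0, 0, 1],
    [-1.4, 46.8, 0, 0, 1]
  ]
}}

```text
t: 15.0
eef_pos: [551.6, 284.6, 153.3]
tcp_rot: [-3.14, -0.003, 3.037]
ft_force: [0.9, -0.3, -1.0]
opening: 0.316
grip_force: 30.0
```

{"fn": "carry_out", "kwargs": {
  "motion": [
    [0, 0, 0, 0, 1],
    [0, 0, 0, 0, 1],
    [0, 0, 0, 0, 1]
  ]
}}

```text
t: 15.3
eef_pos: [551.7, 281.8, 154.1]
tcp_rot: [-3.14, -0.002, 3.036]
ft_force: [-0.4, -0.6, -1.4]
opening: 0.313
grip_force: 30.0
```

```bash
python3 - <<'E'
from h import *
s=st();c=cam("wrist","w6");print(W2B(s["eef_pos"]))
for cn in bars(c,60,1500): print(rect(c,cn,158-16.5+30-1))
E
```

```text
t 15.3 p [551.7 281.8 154.1] rot [-1.799e+02 -1.000e-01  1.740e+02] F [-0.4 -0.6 -1.4] op 29.7 j6 -1.1
[  8.90325317 109.77477544]
(array([590.58874512, 278.46099854]), 19.617839813232422, 28.498838424682617, 84.03759765625)
(array([515.22454834, 286.39981079]), 29.097347259521484, 95.07527923583984, -6.010719299316406)
```

View pics/w6.png

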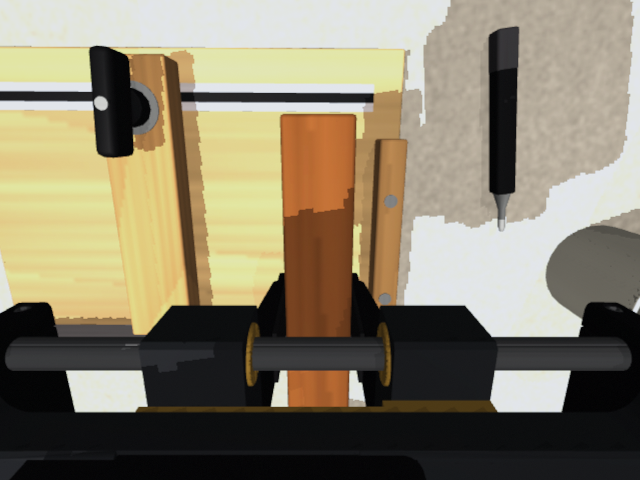

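The bar is held straight above the bay between the jaw (left) and the stop (right, x≈390). The knob bar now lies along x, so it is slack. I'll lower the bar.

{"fn": "carry_out", "kwargs": {
  "motion": [
    [0, 0, 40, 0, 1],
    [0, 0, 40, 0, 1],
    [0, 0, 25, 0, 1],
    [0, 0, 10, 0, 1],
    [-2, 0, 0, 0, 1],
    [-2, 0, 0, 0, 1],
    [-1, 0, 0, 0, 1],
    [0, 0, 0, 0, 1]
  ]
}}

```text
t: 16.15
eef_pos: [557.2, 282.3, 41.5]
tcp_rot: [3.141, 0.0, 3.037]
ft_force: [-4.6, -1.1, 0.2]
opening: 0.312
grip_force: 30.0
```

```bash
python3 -c "
from h import *
s=st();print(W2B(s['eef_pos']))"
```

```text
t 16.15 p [557.2 282.3  41.5] rot [180.   0. 174.] F [-4.6 -1.1  0.2] op 29.7 j6 -1.1
[ 14.24787325 110.82412534]
```

{"fn": "carry_out", "kwargs": {
  "motion": [
    [-1, 0, 0, 0, 1],
    [0, 0, 4, 0, 1],
    [0, 0, 3, 0, 1],
    [0, 0, 0, 0, 1]
  ]
}}

```text
t: 16.55
eef_pos: [557.4, 282.4, 34.3]
tcp_rot: [-3.141, -0.001, 3.037]
ft_force: [-7.8, 0.5, 2.0]
opening: 0.314
grip_force: 30.0
```

```bash
python3 -c "
from h import *
s=st();print(W2B(s['eef_pos']))"
```

```text
t 16.55 p [557.4 282.4  34.3] rot [-1.80e+02 -1.00e-01  1.74e+02] F [-7.8  0.5  2. ] op 29.8 j6 -1.1
[ 14.4327905  110.98855021]
```

{"fn": "carry_out", "kwargs": {
  "motion": [
    [0, 0, 0, 0, 0.55],
    [0, 0, 0, 0, 0.55],
    [0, 0, 0, 0, 0.55],
    [0, 0, -30, 0, 0.55],
    [0, 0, -45, 0, 0.55],
    [0, 0, -45, 0, 0.55],
    [0, 0, -45, 0, 0.4],
    [0, 0, 0, 0, 0.4]
  ]
}}

```text
t: 17.35
eef_pos: [560.5, 283.0, 204.9]
tcp_rot: [3.137, 0.01, 3.037]
ft_force: [-0.4, 0.5, -0.3]
opening: 0.561
grip_force: 0.0
```

```bash
python3 - <<'E'
from h import *
s=st();c=cam("wrist")
for cn in bars(c,60,900): r=rect(c,cn,48);print(r,W2B(r[0]))
print(totool([463-s["eef_pos"][0],-414-s["eef_pos"][1],0]))
E
```

```text
t 17.35 p [560.5 283.  204.9] rot [179.7   0.5 174. ] F [-0.4  0.5 -0.3] op 53.3 j6 -1.1
(array([556.89050293, 283.33868408]), 29.095294952392578, 169.02957153320312, -6.1315460205078125) [ 13.84606148 111.83738505]
[  24.09027107 -703.41470036   -2.08737068]
```

{"fn": "carry_out", "kwargs": {
  "motion": [
    [1.6, -46.9, 0, 0, 0.3],
    [1.6, -46.9, 0, 0, 0.3],
    [1.6, -46.9, 0, 0, 0.3],
    [1.6, -46.9, 0, 0, 0.3],
    [1.6, -46.9, 0, 0, 0.3],
    [1.6, -46.9, 0, 0, 0.3],
    [1.6, -46.9, 0, 0, 0.3],
    [1.6, -46.9, 0, 0, 0.3],
    [1.6, -46.9, 0, 0, 0.3],
    [1.6, -46.9, 0, 0, 0.3],
    [1.6, -46.9, 0, 0, 0.3],
    [1.6, -46.9, 0, 0, 0.3]
  ]
}}

```text
t: 18.6
eef_pos: [479.4, -277.3, 197.3]
tcp_rot: [3.141, -0.001, 3.037]
ft_force: [-0.0, 0.6, -0.3]
opening: 0.701
grip_force: 0.0
```

{"fn": "carry_out", "kwargs": {
  "motion": [
    [1.6, -46.9, 0, 0, 0.3],
    [1.6, -46.9, 0, 0, 0.3],
    [1.6, -46.9, 0, 0, 0.3],
    [0, 0, 0, 0, 0.3],
    [0, 0, 0, 0, 0.3]
  ]
}}

```text
t: 19.1
eef_pos: [460.0, -415.3, 196.8]
tcp_rot: [3.14, -0.002, 3.035]
ft_force: [0.5, 0.1, -0.7]
opening: 0.699
grip_force: 0.0
```

```bash
python3 - <<'E'
from h import *
s=st();c=cam("wrist","w7")
for cn in bars(c,60,2500): r=rect(c,cn,30);print(r,totool([*(r[0]-s["eef_pos"][:2]),0]).round(1))
E
```

```text
t 19.1 p [ 460.  -415.3  196.8] rot [ 1.799e+02 -1.000e-01  1.739e+02] F [ 0.5  0.1 -0.7] op 66.4 j6 -2.31
(array([ 437.26593018, -523.41217041]), 25.341968536376953, 96.96908569335938, 6.633089542388916) [ 1.130e+01 -1.099e+02 -1.000e-01]
(array([ 462.9289856 , -413.41653442]), 28.246700286865234, 168.13165283203125, -6.696571350097656) [-2.7  2.2 -0. ]
```

{"fn": "carry_out", "kwargs": {
  "motion": [
    [-2.7, 2.2, 20, 0, 0.3],
    [0, 0, 40, 0, 0.3],
    [0, 0, 40, 0, 0.3],
    [0, 0, 40, 0, 0.3],
    [0, 0, 30, 0, 0.3],
    [0, 0, 10, 0, 0.3],
    [0, 0, 0, 0, 0.6],
    [0, 0, 0, 0, 1],
    [0, 0, 0, 0, 1],
    [0, 0, 0, 0, 1],
    [0, 0, 0, 0, 1],
    [0, 0, 0, 0, 1]
  ]
}}

```text
t: 20.35
eef_pos: [464.0, -413.3, 19.3]
tcp_rot: [-3.141, 0.001, 3.037]
ft_force: [-1.8, 0.8, 7.4]
opening: 0.319
grip_force: 30.0
```

{"fn": "carry_out", "kwargs": {
  "motion": [
    [0, 0, 0, 0, 1],
    [0, 0, -30, 0, 1],
    [0, 0, -45, 0, 1],
    [0, 0, -45, 0, 1],
    [0, 0, -20, 0, 1],
    [0, 0, 0, 0, 1],
    [0, 0, 0, 0, 1]
  ]
}}

```text
t: 21.05
eef_pos: [463.4, -412.7, 157.8]
tcp_rot: [3.141, -0.0, 3.037]
ft_force: [-0.3, 0.3, -0.8]
opening: 0.312
grip_force: 30.0
```

```bash
python3 - <<'E'
from h import *
s=st()
p=B2W(9,55);print(totool([*(p-s["eef_pos"][:2]),0]).round(1))
E
```

```text
t 21.05 p [ 463.4 -412.7  157.8] rot [180.  -0. 174.] F [-0.3  0.3 -0.8] op 29.7 j6 -2.3
[-1.480e+01  6.452e+02  2.000e-01]
```

{"fn": "carry_out", "kwargs": {
  "motion": [
    [-1, 46.1, 0, 0, 1],
    [-1, 46.1, 0, 0, 1],
    [-1, 46.1, 0, 0, 1],
    [-1, 46.1, 0, 0, 1],
    [-1, 46.1, 0, 0, 1],
    [-1, 46.1, 0, 0, 1],
    [-1, 46.1, 0, 0, 1],
    [-1, 46.1, 0, 0, 1],
    [-1, 46.1, 0, 0, 1],
    [-1, 46.1, 0, 0, 1],
    [-1, 46.1, 0, 0, 1],
    [-1, 46.1, 0, 0, 1]
  ]
}}

```text
t: 22.25
eef_pos: [532.7, 137.7, 156.4]
tcp_rot: [-3.141, -0.003, 3.037]
ft_force: [0.3, -0.0, -1.1]
opening: 0.314
grip_force: 30.0
```

{"fn": "carry_out", "kwargs": {
  "motion": [
    [-1, 46, 0, 0, 1],
    [-1, 46, 0, 0, 1],
    [0, 0, 0, 0, 1],
    [0, 0, 0, 0, 1],
    [0, 0, 0, 0, 1]
  ]
}}

```text
t: 22.75
eef_pos: [544.6, 226.3, 157.1]
tcp_rot: [-3.14, -0.002, 3.036]
ft_force: [-0.0, -0.3, -1.5]
opening: 0.313
grip_force: 30.0
```

```bash
python3 - <<'E'
from h import *
s=st();c=cam("wrist","w8");print(W2B(s["eef_pos"]))
p=B2W(9,55);print(totool([*(p-s["eef_pos"][:2]),0]).round(1))
for cn in bars(c,60,1500): r=rect(c,cn,48);print(r,W2B(r[0]))
for q in [(0,0,46),(0,4,46)]: print(proj(c,[*B2W(*q[:2]),q[2]]))
E
```

```text
t 22.75 p [544.6 226.3 157.1] rot [-1.799e+02 -1.000e-01  1.740e+02] F [-0.  -0.3 -1.5] op 29.7 j6 -1.18
[ 8.02080655 53.73697329]
[-1.   1.3 -0. ]
(array([682.12744141, 211.89660645]), 36.429481506347656, 51.95720291137695, 84.02340698242188) [146.30034101  54.88016383]
(array([540.34143066, 284.63070679]), 29.59897232055664, 134.9320068359375, -6.0457611083984375) [ -2.74355602 111.26667776]
(array([541.57598877, 227.46888733]), 53.13451385498047, 178.13084411621094, -6.254524230957031) [ 4.88913173 54.60328733]
[248.07029274 226.93531191]
[253.21690056 226.97312271]
```

View pics/w8.png

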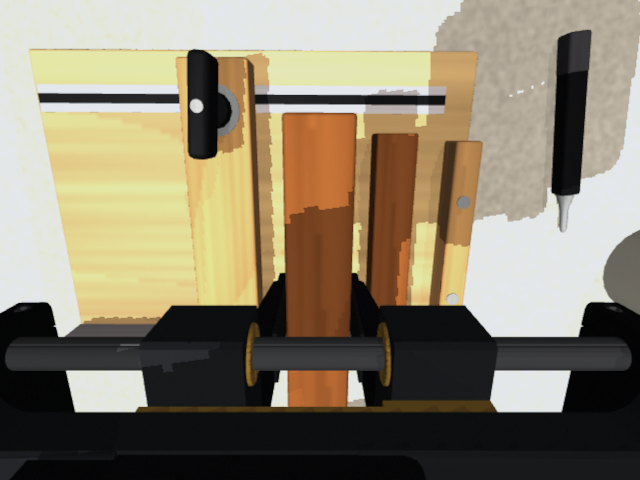

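Bar A lies in the bay, bar B hangs above its place at (320,200), and the jaw face shows at column ~257. There is room on both sides, so I lower it.

{"fn": "carry_out", "kwargs": {
  "motion": [
    [0, 1.3, 40, 0, 1],
    [0, 0, 40, 0, 1],
    [0, 0, 25, 0, 1],
    [0, 0, 8, 0, 1],
    [-2, 0, 0, 0, 1],
    [-2, 0, 0, 0, 1],
    [-2, 0, 0, 0, 1],
    [0, 0, 0, 0, 1]
  ]
}}

```text
t: 23.6
eef_pos: [551.8, 227.9, 46.6]
tcp_rot: [3.141, 0.002, 3.037]
ft_force: [-0.2, -0.1, -0.6]
opening: 0.313
grip_force: 30.0
```

{"fn": "carry_out", "kwargs": {
  "motion": [
    [0, 0, 3, 0, 1],
    [-1, 0, 2, 0, 1],
    [0, 0, 0, 0, 1],
    [0, 0, 0, 0, 1]
  ]
}}

```text
t: 24.0
eef_pos: [551.9, 227.8, 40.2]
tcp_rot: [-3.141, -0.001, 3.037]
ft_force: [-3.3, 1.0, -0.3]
opening: 0.313
grip_force: 30.0
```

```bash
python3 -c "
from h import *
s=st();print(W2B(s['eef_pos']))"
```

```text
t 24.0 p [551.9 227.8  40.2] rot [-180.   -0.  174.] F [-3.3  1.  -0.3] op 29.7 j6 -1.19
[15.07499968 56.05870509]
```

{"fn": "carry_out", "kwargs": {
  "motion": [
    [-0.5, 0, 2, 0, 1],
    [-0.5, 0, 2, 0, 1],
    [0, 0, 0, 0, 1]
  ]
}}

```text
t: 24.3
eef_pos: [552.1, 227.7, 37.2]
tcp_rot: [-3.141, -0.002, 3.037]
ft_force: [-11.0, 0.1, 12.4]
opening: 0.313
grip_force: 30.0
```

```bash
python3 -c "
from h import *
s=st();print(W2B(s['eef_pos']))"
```

```text
t 24.3 p [552.1 227.7  37.2] rot [-1.80e+02 -1.00e-01  1.74e+02] F [-11.    0.1  12.4] op 29.7 j6 -1.19
[15.30404696 56.00438088]
```

{"fn": "carry_out", "kwargs": {
  "motion": [
    [0, 0, 0, 0, 0.55],
    [0, 0, 0, 0, 0.55],
    [0, 0, 0, 0, 0.55],
    [0, 0, -40, 0, 0.55],
    [0, 0, -45, 0, 0.5],
    [0, 0, -10, 5.6, 0.5],
    [0, 0, 0, 0, 0.5]
  ]
}}

```text
t: 25.0
eef_pos: [554.2, 227.9, 133.3]
tcp_rot: [3.14, 0.004, 2.937]
ft_force: [-0.1, 0.2, -1.1]
opening: 0.5
grip_force: 0.0
```

```bash
python3 - <<'E'
from h import *
s=st();print(totool([442.5-s["eef_pos"][0],162.5-s["eef_pos"][1],80-s["eef_pos"][2]]).round(1))
E
```

```text
t 25.0 p [554.2 227.9 133.3] rot [179.9   0.2 168.3] F [-0.1  0.2 -1.1] op 47.5 j6 -1.09
[ 96.3 -86.8  52.8]
```

{"fn": "carry_out", "kwargs": {
  "motion": [
    [32, -29, 0, 0, 0.5],
    [32, -29, 0, 0, 0.5],
    [32, -29, 0, 0, 0.5],
    [0, 0, 30, 0, 0.5],
    [0, 0, 23, 0, 0.5],
    [0, 0, 0, 0, 0.5],
    [0, 0, 0, 0, 1],
    [0, 0, 0, 0, 1],
    [0, 0, 0, 0, 1],
    [0, 0, 0, 0, 1],
    [0, 0, 0, 0, 1]
  ]
}}

```text
t: 26.1
eef_pos: [441.9, 161.8, 78.8]
tcp_rot: [3.141, 0.001, 2.939]
ft_force: [-0.1, -1.3, 1.9]
opening: 0.146
grip_force: 30.0
```

```bash
python3 -c "
from h import *
s=st();print(W2B(s['eef_pos']),s['moment'])
d=np.load('board.npz')['R']@[0,1];print(totool([*d,0]))"
```

```text
t 26.1 p [441.9 161.8  78.8] rot [180.    0.  168.4] F [-0.1 -1.3  1.9] op 13.9 j6 -1.16
[-86.79158565 -21.7715874 ] [ 0.0024177  -0.18078316  0.05763757]
[8.98835268e-02 9.95952256e-01 2.33901230e-04]
```

{"fn": "carry_out", "kwargs": {
  "motion": [
    [0.9, 10, 0, 0, 1],
    [0.9, 10, 0, 0, 1],
    [0.9, 10, 0, 0, 1],
    [0.9, 10, 0, 0, 1],
    [0.9, 10, 0, 0, 1],
    [0.9, 10, 0, 0, 1],
    [0.9, 10, 0, 0, 1],
    [0.9, 10, 0, 0, 1],
    [0, 0, 0, 0, 1]
  ]
}}

```text
t: 27.0
eef_pos: [451.0, 243.5, 78.8]
tcp_rot: [3.141, 0.001, 2.94]
ft_force: [-0.5, -0.0, 7.5]
opening: 0.148
grip_force: 30.0
```

```bash
python3 - <<'E'
from h import *
s=st();print(W2B(s['eef_pos']),s['moment'])
E
```

```text
t 27.0 p [451.  243.5  78.8] rot [1.799e+02 1.000e-01 1.685e+02] F [-0.5 -0.   7.5] op 14.0 j6 -1.0
[-86.89484414  60.34340455] [ 0.30515664 -0.03649401  0.06145781]
```

{"fn": "carry_out", "kwargs": {
  "motion": [
    [0.2, 2, 0, 0, 1],
    [0.2, 2, 0, 0, 1],
    [0.1, 1, 0, 0, 1],
    [0.1, 1, 0, 0, 1],
    [0.1, 1, 0, 0, 1],
    [0, 0, 0, 0, 1]
  ]
}}

```text
t: 27.6
eef_pos: [451.7, 249.4, 78.8]
tcp_rot: [3.141, 0.001, 2.94]
ft_force: [0.8, -1.2, 6.5]
opening: 0.144
grip_force: 30.0
```

```bash
python3 - <<'E'
from h import *
s=st();print(W2B(s['eef_pos']),s['moment'])
E
```

```text
t 27.6 p [451.7 249.4  78.8] rot [180.    0.  168.4] F [ 0.8 -1.2  6.5] op 13.7 j6 -0.99
[-86.91192404  66.36740997] [-0.20256334 -0.14815342  0.10084634]
```

{"fn": "carry_out", "kwargs": {
  "motion": [
    [0.1, 1, 0, 0, 1],
    [0.1, 1, 0, 0, 1],
    [0.1, 1, 0, 0, 1],
    [0, 0, 0, 0, 1],
    [0, 0, 0, 0, 1]
  ]
}}

```text
t: 28.1
eef_pos: [451.9, 251.9, 78.8]
tcp_rot: [-3.141, 0.001, 2.94]
ft_force: [-0.1, -5.4, 7.4]
opening: 0.145
grip_force: 30.0
```

```bash
python3 - <<'E'
from h import *
s=st();print(W2B(s['eef_pos']),s['moment'])
E
```

```text
t 28.1 p [451.9 251.9  78.8] rot [-180.     0.   168.4] F [-0.1 -5.4  7.4] op 13.8 j6 -0.99
[-86.95623697  68.86123053] [-1.0503608  -0.2656273   0.05776131]
```

{"fn": "carry_out", "kwargs": {
  "motion": [
    [0.1, 1, 0, 0, 1],
    [0.05, 0.5, 0, 0, 1],
    [0, 0, 0, 0, 1],
    [0, 0, 0, 0, 1]
  ]
}}

```text
t: 28.5
eef_pos: [451.9, 252.2, 78.8]
tcp_rot: [-3.139, 0.0, 2.94]
ft_force: [1.9, -16.3, 9.7]
opening: 0.141
grip_force: 30.0
```

```bash
python3 - <<'E'
from h import *
s=st();print(W2B(s['eef_pos']),s['moment'])
c=cam("top")
for z in (48,):
  for v in(60,80):
    for cn in bars(c,v,150): r=rect(c,cn,z);print(r,W2B(r[0]))
E
```

```text
t 28.5 p [451.9 252.2  78.8] rot [-179.9    0.   168.5] F [  1.9 -16.3   9.7] op 13.4 j6 -0.98
[-87.01744831  69.10953198] [-3.2475041  -0.48535119  0.05730351]
(array([  52.19349289, -532.70391846]), 211.33482360839844, 345.4358825683594, -89.23257893323898) [-396.22096108 -755.62422108]
(array([ 435.66381836, -521.62072754]), 23.470849990844727, 96.0575942993164, 5.575507164001465) [ -16.40826342 -701.63679354]
(array([594.73431396, 286.12792969]), 58.44163131713867, 93.96537017822266, -6.353424072265625) [ 51.13890465 118.85007163]
(array([ 435.71377563, -522.13269043]), 22.442087173461914, 96.0575942993164, 5.575507164001465) [ -16.30124711 -702.13993292]
(array([596.06384277, 285.97991943]), 58.44163131713867, 91.289794921875, -6.353424072265625) [ 52.47664536 118.85198894]
```

{"fn": "carry_out", "kwargs": {
  "motion": [
    [0, 0, 0, 8, 1],
    [0, 0, 0, 8, 1],
    [0, 0, 0, 8, 1],
    [0, 0, 0, 8, 1],
    [0, 0, 0, 8, 1],
    [0, 0, 0, 8, 1],
    [0, 0, 0, 6, 1],
    [0, 0, 0, 6, 1],
    [0, 0, 0, 6, 1],
    [0, 0, 0, 6, 1],
    [0, 0, 0, 6, 1],
    [0, 0, 0, 6, 1]
  ]
}}

```text
t: 29.75
eef_pos: [452.0, 252.3, 78.9]
tcp_rot: [3.141, 0.002, 1.47]
ft_force: [1.3, -16.6, 11.4]
opening: 0.145
grip_force: 30.0
```

```bash
python3 - <<'E'
from h import *
s=st();print(W2B(s['eef_pos']),s['moment'])
E
```

```text
t 29.75 p [452.  252.3  78.9] rot [1.80e+02 1.00e-01 8.42e+01] F [  1.3 -16.6  11.4] op 13.8 j6 0.49
[-86.86924581  69.22079691] [-3.21860012 -0.43612587  0.20378683]
```

{"fn": "carry_out", "kwargs": {
  "motion": [
    [0, 0, 0, 3, 1],
    [0, 0, 0, 3, 1],
    [0, 0, 0, 0, 1],
    [0, 0, 0, 0, 1]
  ]
}}

```text
t: 30.15
eef_pos: [452.1, 252.6, 78.9]
tcp_rot: [3.141, 0.002, 1.371]
ft_force: [0.7, -13.0, 10.1]
opening: 0.157
grip_force: 30.7
```

```bash
python3 - <<'E'
from h import *
s=st();print(W2B(s['eef_pos']),s['moment'])
E
```

```text
t 30.15 p [452.1 252.6  78.9] rot [1.80e+02 1.00e-01 7.85e+01] F [  0.7 -13.   10.1] op 14.9 j6 0.59
[-86.8643802  69.5859321] [-2.43987637 -0.28268474  0.63385886]
```

{"fn": "carry_out", "kwargs": {
  "motion": [
    [0, 0, 0, 0, 0.5],
    [0, 0, 0, 0, 0.5],
    [0, 0, 0, 0, 0.5],
    [0, 0, -40, 0, 0.5],
    [0, 0, -45, 0, 0.5],
    [0, 0, -45, 0, 0.5],
    [0, 0, -45, 0, 0.5],
    [0, 0, 0, 0, 0.5]
  ]
}}

```text
t: 30.95
eef_pos: [453.4, 254.2, 258.7]
tcp_rot: [3.134, -0.005, 1.369]
ft_force: [0.6, 0.2, 0.2]
opening: 0.5
grip_force: 0.0
```

```bash
python3 - <<'E'
from h import *
s=st();c=cam("wrist","w9")
E
```

```text
t 30.95 p [453.4 254.2 258.7] rot [179.6  -0.3  78.4] F [0.6 0.2 0.2] op 47.5 j6 0.59
```

View pics/w9.png

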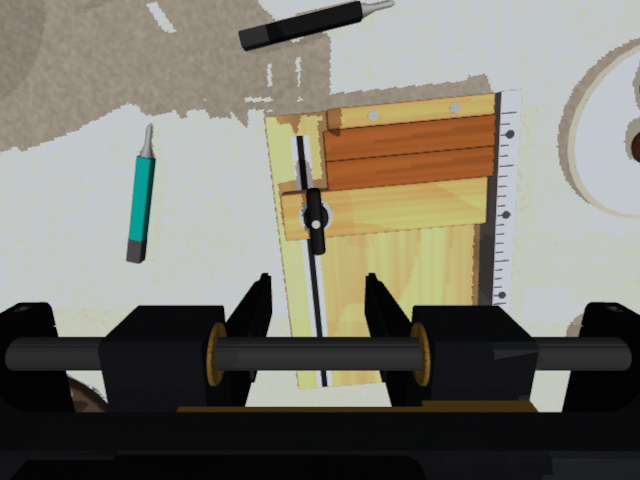

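The wrist view shows both bars tight in a row at (410,150), between stop and jaw and against the fence. The knob bar from (313,188) to (321,254) is parallel to the slot, so it is tight. The black pencil is at (316,24), tip pointing +x. The straightedge is next.

{"fn": "carry_out", "kwargs": {
  "motion": [
    [0, 0, 0, -5.6, 0.3],
    [-42.6, 24.3, 0, 0, 0.3],
    [-42.6, 24.3, 0, 0, 0.3],
    [-42.6, 24.3, 0, 0, 0.3],
    [-42.6, 24.3, 0, 0, 0.3],
    [-42.6, 24.3, 0, 0, 0.3],
    [-42.6, 24.3, 0, 0, 0.3],
    [-42.6, 24.3, 0, 0, 0.3],
    [-42.6, 24.3, 0, 0, 0.3],
    [-42.6, 24.3, 0, 0, 0.3],
    [-42.6, 24.3, 0, 0, 0.3],
    [0, 0, 0, 0, 0.3]
  ]
}}

```text
t: 32.2
eef_pos: [649.9, -200.7, 250.2]
tcp_rot: [-3.139, -0.0, 1.462]
ft_force: [-0.8, 0.6, -0.8]
opening: 0.703
grip_force: 0.0
```

{"fn": "carry_out", "kwargs": {
  "motion": [
    [0, 0, 0, 0, 0.3],
    [0, 0, 0, 0, 0.3]
  ]
}}

```text
t: 32.4
eef_pos: [648.6, -194.8, 252.4]
tcp_rot: [-3.14, -0.001, 1.467]
ft_force: [0.4, 0.4, 0.5]
opening: 0.696
grip_force: 0.0
```

```bash
python3 - <<'E'
from h import *
s=st();c=cam("wrist","w10");print(proj(c,[658,-195,15]))
cv2.imwrite("pics/w10c.png",cv2.resize(c["color"][60:320,160:500,::-1],None,fx=2.2,fy=2.2,interpolation=cv2.INTER_CUBIC))
E
```

```text
t 32.4 p [ 648.6 -194.8  252.4] rot [-179.9   -0.    84. ] F [0.4 0.4 0.5] op 66.1 j6 -0.29
[325.77597919 207.39838091]
```

View pics/w10c.png

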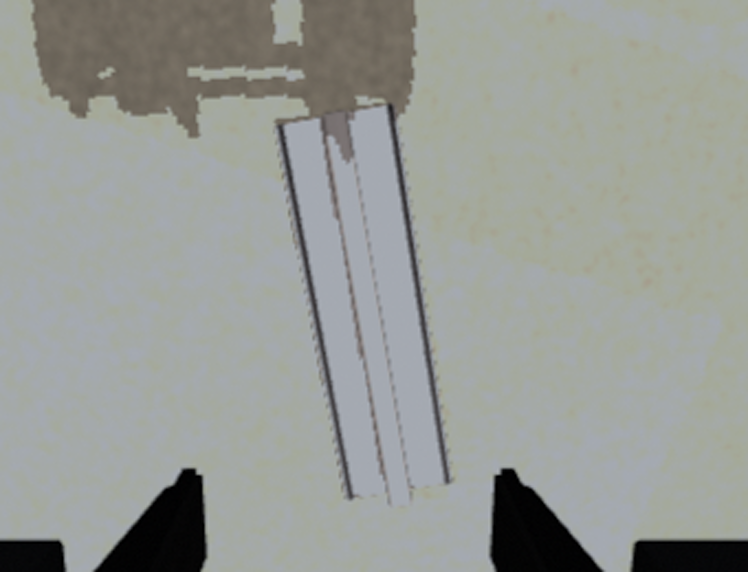

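The straightedge's plate corners in the crop are (279,122), (390,104), (449,483) and (349,497), with the rib along its middle.

```bash
python3 - <<'E'
from h import *
s=st();c=cam("wrist")
g=lambda x,y,z:plane(c,(x/2.2+160,y/2.2+60),z)
A=[g(*p,5)[:2] for p in((279,122),(390,104),(449,483),(349,497))]
r=[g(323,116,27),g(352,112,27),g(411,502,27),g(388,504,27)]
print(np.round(A,1).tolist(),np.round(r,1).tolist())
print("sizes",[round(float(np.linalg.norm(A[i]-A[(i+1)%4])),1) for i in range(4)],"rib",[round(float(np.linalg.norm(r[i]-r[(i+1)%4])),1) for i in range(4)])
ce=np.mean(A,0);d=(A[0]+A[1]-A[2]-A[3]);print("centre",ce,"long dir",np.degrees(np.arctan2(d[1],d[0])))
rc=np.mean(r,0);d=(r[0]+r[1]-r[2]-r[3]);print("rib c",rc,np.degrees(np.arctan2(d[1],d[0])))
# second view for the height
t=cam("top");s2=cam("scene")
for z in(5,27): print(z,proj(t,[*rc[:2],z]),proj(s2,[*rc[:2],z]))
E
```

```text
t 32.45 p [ 648.7 -194.6  252.9] rot [-179.9   -0.    84.1] F [0.2 0.6 0.9] op 66.5 j6 -0.29
[[626.5, -93.1], [681.0, -90.4], [696.0, -290.3], [640.2, -292.9]] [[648.6, -93.8, 27.0], [662.1, -93.5, 27.0], [673.3, -289.6, 27.0], [661.1, -289.5, 27.0]]
sizes [54.6, 200.4, 55.9, 200.3] rib [13.5, 196.5, 12.1, 196.1]
centre [ 660.88749687 -191.67324688] long dir 94.10195882288646
rib c [ 661.28339171 -191.61028782   27.        ] 93.46559660158994
5 [399.20304149 201.63873088] [237.4410296  284.62218784]
27 [400.28629287 199.77655929] [236.30398215 279.55411372]
```

{"fn": "carry_out", "kwargs": {
  "motion": [
    [0, 0, 0, -4.9, 0.3],
    [0, 0, 0, -4.8, 0.3],
    [2, 12.6, 30, 0, 0.4],
    [0, 0, 40, 0, 0.4],
    [0, 0, 40, 0, 0.5],
    [0, 0, 40, 0, 0.5],
    [0, 0, 40, 0, 0.5],
    [0, 0, 25, 0, 0.5],
    [0, 0, 11, 0, 0.5],
    [0, 0, 0, 0, 0.5]
  ]
}}

```text
t: 33.6
eef_pos: [661.2, -192.6, 26.6]
tcp_rot: [-3.14, -0.001, 1.636]
ft_force: [0.2, 0.3, -0.2]
opening: 0.505
grip_force: 0.0
```

{"fn": "carry_out", "kwargs": {
  "motion": [
    [0, 0, 0, 0, 0.8],
    [0, 0, 0, 0, 1],
    [0, 0, 0, 0, 1],
    [0, 0, 0, 0, 1],
    [0, 0, 0, 0, 1],
    [0, 0, 0, 0, 1]
  ]
}}

```text
t: 34.2
eef_pos: [661.4, -193.3, 27.9]
tcp_rot: [-3.142, 0.0, 1.635]
ft_force: [-2.3, 0.7, 4.1]
opening: 0.126
grip_force: 30.0
```

```bash
python3 -c "
from h import *
s=st()"
```

```text
t 34.2 p [ 661.4 -193.3   27.9] rot [-180.     0.    93.7] F [-2.3  0.7  4.1] op 11.9 j6 -0.44
```

{"fn": "carry_out", "kwargs": {
  "motion": [
    [0, 0, -20, 0, 1],
    [0, 0, -40, 0, 1],
    [0, 0, -40, 0, 1],
    [0, 0, -30, 5, 1],
    [0, 0, 0, 5, 1],
    [0, 0, 0, 0, 1],
    [0, 0, 0, 0, 1]
  ]
}}

```text
t: 34.9
eef_pos: [661.0, -193.0, 156.5]
tcp_rot: [-3.14, -0.0, 1.463]
ft_force: [0.1, -0.1, -3.8]
opening: 0.12
grip_force: 30.0
```

```bash
python3 -c "
from h import *
s=st();p=B2W(63,113);print(p,totool([*(p-s['eef_pos'][:2]),0]))"
```

```text
t 34.9 p [ 661.  -193.   156.5] rot [-179.9   -0.    83.8] F [ 0.1 -0.1 -3.8] op 11.4 j6 -0.27
[605.86509812 278.98548156] [ 4.63370564e+02 -1.05469503e+02  3.14419083e-01]
```

{"fn": "carry_out", "kwargs": {
  "motion": [
    [42.1, -9.6, 0, 0, 1],
    [42.1, -9.6, 0, 0, 1],
    [42.1, -9.6, 0, 0, 1],
    [42.1, -9.6, 0, 0, 1],
    [42.1, -9.6, 0, 0, 1],
    [42.1, -9.6, 0, 0, 1],
    [42.1, -9.6, 0, 0, 1],
    [42.1, -9.6, 0, 0, 1],
    [42.1, -9.6, 0, 0, 1],
    [42.1, -9.6, 0, 0, 1],
    [42.1, -9.6, 0, 0.2, 1],
    [0, 0, 0, 0, 1]
  ]
}}

```text
t: 36.1
eef_pos: [605.8, 283.4, 156.0]
tcp_rot: [-3.14, -0.0, 1.464]
ft_force: [-0.0, -1.5, -3.1]
opening: 0.127
grip_force: 30.0
```

{"fn": "carry_out", "kwargs": {
  "motion": [
    [0, 0, 20, 0, 1],
    [0, 0, 30, 0, 1],
    [0, 0, 15, 0, 1],
    [0, 0, 5, 0, 1],
    [0, 0, 0, 0, 1]
  ]
}}

```text
t: 36.6
eef_pos: [607.4, 278.4, 86.8]
tcp_rot: [-3.14, 0.001, 1.458]
ft_force: [-0.4, 0.1, -2.3]
opening: 0.125
grip_force: 30.0
```

```bash
python3 -c "
from h import *
s=st();print(W2B(s['eef_pos']));c=cam('wrist','w11')
d=np.load('board.npz')['R']@[1,0];print(totool([*d,0]))"
```

```text
t 36.6 p [607.4 278.4  86.8] rot [-179.9    0.    83.5] F [-0.4  0.1 -2.3] op 11.9 j6 0.44
[ 64.54697557 112.55719491]
[9.71944406e-04 9.99999496e-01 2.52030939e-04]
```

View pics/w11.png

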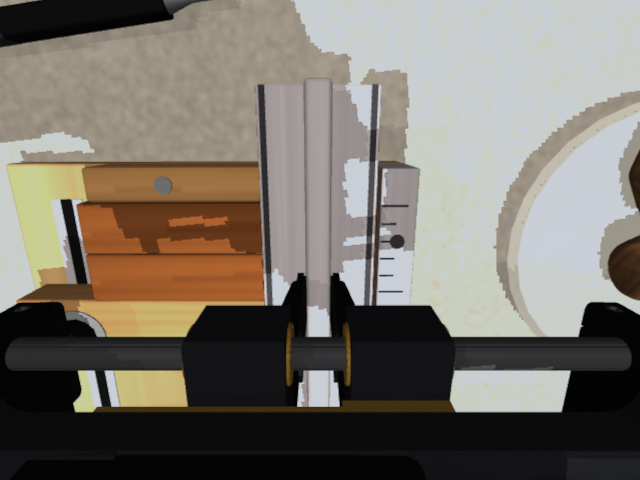

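The straightedge hovers over the two bars, parallel to the fence strip at (397,240), with its right edge just short of the fence. I'll lower it and push it flush.

{"fn": "carry_out", "kwargs": {
  "motion": [
    [0, 0, 5, 0, 1],
    [0, 0, 4, 0, 1],
    [0, 2, 0, 0, 1],
    [0, 2, 0, 0, 1],
    [0, 1, 0, 0, 1],
    [0, 1, 0, 0, 1],
    [0, 0, 0, 0, 1]
  ]
}}

```text
t: 37.35
eef_pos: [611.2, 278.2, 78.5]
tcp_rot: [-3.137, 0.001, 1.457]
ft_force: [-12.0, 1.0, 2.6]
opening: 0.12
grip_force: 30.0
```

```bash
python3 -c "
from h import *
s=st();print(W2B(s['eef_pos']),s['moment'])"
```

```text
t 37.35 p [611.2 278.2  78.5] rot [-1.797e+02  1.000e-01  8.350e+01] F [-12.    1.    2.6] op 11.4 j6 0.44
[ 68.36426887 112.84969852] [0.27514945 2.12602699 0.03504455]
```

{"fn": "carry_out", "kwargs": {
  "motion": [
    [0, 0, 2, 0, 1],
    [0, 0, 1, 0, 1],
    [0, 0, 0, 0, 1]
  ]
}}

```text
t: 37.65
eef_pos: [611.1, 278.2, 76.0]
tcp_rot: [-3.137, 0.001, 1.458]
ft_force: [-13.8, 0.2, 7.7]
opening: 0.125
grip_force: 30.0
```

{"fn": "carry_out", "kwargs": {
  "motion": [
    [0, 0, 0, 0, 0.7],
    [0, 0, 0, 0, 0.65],
    [0, 0, 0, 0, 0.65],
    [0, 0, 0, 0, 0.65],
    [0, 0, -10, 0, 0.65],
    [0, 0, -30, 0, 0.65],
    [0, 0, -45, 0, 0.65],
    [0, 0, -45, 0, 0.5],
    [0, 0, 0, 0, 0.5]
  ]
}}

```text
t: 38.55
eef_pos: [615.4, 278.8, 212.9]
tcp_rot: [3.132, -0.005, 1.457]
ft_force: [0.5, 0.3, -0.1]
opening: 0.462
grip_force: 0.0
```

```bash
python3 - <<'E'
from h import *
s=st();c=cam("wrist","w12")
im=c["color"];cv2.imwrite("pics/w12c.png",cv2.resize(im[10:330,150:550,::-1],None,fx=1.85,fy=1.85,interpolation=cv2.INTER_CUBIC))
for y in(95,145):
  for x,z in((40,48),(40,53),(100,53),(100,56)): print(x,y,z,((proj(c,[*B2W(x,y),z])-[150,10])*1.85).round(0))
E
```

```text
t 38.55 p [615.4 278.8 212.9] rot [179.4  -0.3  83.5] F [ 0.5  0.3 -0.1] op 43.9 j6 0.44
40 95 48 [242. 432.]
40 95 53 [241. 435.]
100 95 53 [360. 435.]
100 95 56 [361. 436.]
40 145 48 [239. 334.]
40 145 53 [238. 335.]
100 145 53 [362. 335.]
100 145 56 [363. 336.]
```

View pics/w12c.png

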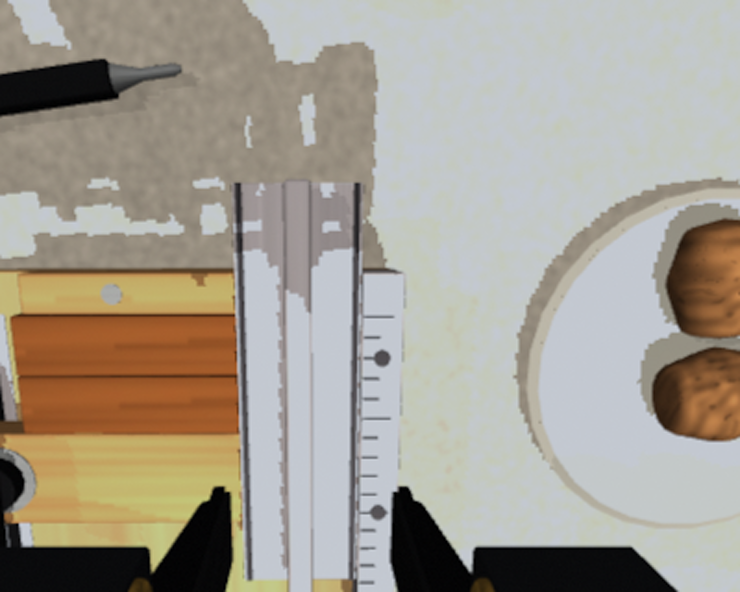

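The straightedge lies flush. Its front edge is at crop column 237 (predicted 238) and its back edge at 361, against the fence. It spans both bars, rows 315–433. I've now used all 14 pictures, so the rest is done by numbers.

{"fn": "carry_out", "kwargs": {
  "motion": [
    [35.4, -31.7, 0, 0, 0.4],
    [35.4, -31.7, 0, 0, 0.4],
    [35.4, -31.7, 0, 0, 0.4],
    [35.4, -31.7, 0, 0, 0.4],
    [0, 0, 0, 8, 0.4],
    [0, 0, 0, 8, 0.4],
    [0, 0, 0, 8, 0.4],
    [0, 0, 0, 8, 0.4],
    [0, 0, 0, 8, 0.4],
    [0, 0, 0, 8, 0.4],
    [0, 0, 0, 8, 0.4],
    [0, 0, 0, 8, 0.4]
  ]
}}

```text
t: 39.8
eef_pos: [503.0, 432.8, 204.3]
tcp_rot: [3.141, 0.002, 0.335]
ft_force: [0.5, 0.1, -0.5]
opening: 0.602
grip_force: 0.0
```

{"fn": "carry_out", "kwargs": {
  "motion": [
    [0, 0, 0, 8, 0.4],
    [0, 0, 0, 3.5, 0.4],
    [0, 0, 0, 0, 0.4],
    [0, 0, 0, 0, 0.4]
  ]
}}

```text
t: 40.2
eef_pos: [503.2, 432.9, 204.7]
tcp_rot: [3.141, 0.001, 0.142]
ft_force: [0.2, -1.4, 0.2]
opening: 0.597
grip_force: 0.0
```

```bash
cat >> h.py <<'E'
def dark(c,V=45,a=400,rg=(0,0,640,300)):
    h=cv2.cvtColor(c["color"],cv2.COLOR_RGB2HSV);m=(h[...,2]<V).astype(np.uint8)
    k=np.zeros_like(m);k[rg[1]:rg[3],rg[0]:rg[2]]=1
    m=cv2.morphologyEx(m&k,cv2.MORPH_OPEN,np.ones((3,3)))
    return [x for x in cv2.findContours(m,0,2)[0] if cv2.contourArea(x)>a]
E
python3 - <<'E'
from h import *
s=st();c=cam("wrist","w13");print(proj(c,[491,434,8]),proj(c,[563,437,8]))
for V in(45,60):
  for cn in dark(c,V): 
    x,y,w,h=cv2.boundingRect(cn);r=rect(c,cn,16);print(V,(x,y,w,h),[np.round(q,1) for q in r])
E
```

```text
t 40.2 p [503.2 432.9 204.7] rot [1.8e+02 1.0e-01 8.1e+00] F [ 0.2 -1.4  0.2] op 56.7 j6 2.04
[315.47670536 227.36257628] [322.81267365 155.36777054]
45 (375, 273, 28, 27) [array([441.1, 349.3]), np.float64(29.4), np.float64(29.4), np.float64(8.1)]
45 (234, 273, 28, 27) [array([420.1, 496.3]), np.float64(29.1), np.float64(29.4), np.float64(8.1)]
45 (23, 210, 143, 90) [array([441.3, 644.2]), np.float64(73.6), np.float64(147.0), np.float64(71.3)]
45 (298, 181, 25, 94) [array([490.2, 439.8]), np.float64(14.7), np.float64(96.4), np.float64(1.3)]
60 (374, 273, 30, 27) [array([441.1, 349.1]), np.float64(29.4), np.float64(31.0), np.float64(-81.9)]
60 (233, 273, 29, 27) [array([420. , 496.8]), np.float64(29.4), np.float64(30.2), np.float64(-81.9)]
60 (23, 210, 143, 90) [array([441.1, 644.1]), np.float64(73.9), np.float64(147.0), np.float64(71.1)]
60 (298, 181, 25, 95) [array([489.9, 439.7]), np.float64(15.0), np.float64(97.0), np.float64(1.3)]
```

{"fn": "carry_out", "kwargs": {
  "motion": [
    [0, 0, 0, 6.8, 0.5],
    [9, -7.2, 40, 0, 0.5],
    [0, 0, 45, 0, 0.5],
    [0, 0, 0, 0, 0.5],
    [0, 0, 0, 0, 0.5]
  ]
}}

```text
t: 40.75
eef_pos: [512.3, 440.5, 120.7]
tcp_rot: [3.141, 0.001, 0.022]
ft_force: [-0.8, -0.4, 0.9]
opening: 0.497
grip_force: 0.0
```

```bash
python3 - <<'E'
from h import *
s=st();c=cam("wrist","w14")
for cn in dark(c,60,500):
    x,y,w,h=cv2.boundingRect(cn);print((x,y,w,h),[[np.round(q,1) for q in rect(c,cn,z)] for z in (0,16)])
x0=proj(c,[538,440.5,16]);print("front",x0,"tip pred",proj(c,[572,441.7,8]))
x,y=proj(c,[572,441.7,8]).round().astype(int)
for r in range(y-14,y+30,4): print(r,c["color"][r,x-24:x+26:4].mean(1).astype(int))
E
```

```text
t 40.75 p [512.3 440.5 120.7] rot [1.8e+02 1.0e-01 1.2e+00] F [-0.8 -0.4  0.9] op 47.2 j6 2.16
(0, 274, 117, 26) [[array([463.2, 661.4]), np.float64(22.8), np.float64(99.2), np.float64(-88.7)], [array([470.5, 649. ]), np.float64(21.5), np.float64(93.6), np.float64(-88.7)]]
(309, 208, 20, 92) [[array([496. , 440.1]), np.float64(15.6), np.float64(79.0), np.float64(1.7)], [array([501.4, 440.2]), np.float64(14.7), np.float64(74.5), np.float64(1.7)]]
(134, 20, 65, 27) [[array([655.9, 550.1]), np.float64(15.8), np.float64(44.2), np.float64(86.0)], [array([652.3, 544. ]), np.float64(14.9), np.float64(41.7), np.float64(86.0)]]
front [319.27575882 208.84528196] tip pred [318.67383075 161.6996447 ]
148 [210 212 210 207 210 211 211 213 210 210 209 209 211]
152 [211 210 210 209 209 209 212 210 209 210 210 210 211]
156 [210 209 212 211 212 211 211 206 205 210 210 212 214]
160 [211 210 210 208 211 212 208 206 205 211 211 210 209]
164 [211 212 209 209 179 145 179 208 210 213 210 211 211]
168 [213 211 211 211 178 102 184 185 210 211 209 210 211]
172 [210 209 212 213 180 104 185 184 209 210 209 208 209]
176 [210 210 213 213 180 104 186 185 209 208 211 211 209]
180 [211 212 212 210 148 103 187 186 210 210 209 211 210]
184 [212 213 211 212 151 105 188 184 209 209 209 212 213]
188 [211 211 212 213 160 118 188 181 205 203 210 211 208]
```

{"fn": "carry_out", "kwargs": {
  "motion": [
    [0, 0, 40, 0, 0.6],
    [0, 0, 35, 0, 0.6],
    [0, 0, 22, 0, 0.6],
    [0, 0, 0, 0, 0.6],
    [0, 0, 0, 0, 0.8],
    [0, 0, 0, 0, 1],
    [0, 0, 0, 0, 1],
    [0, 0, 0, 0, 1],
    [0, 0, 0, 0, 1],
    [0, 0, 0, 0, 1]
  ]
}}

```text
t: 41.8
eef_pos: [512.6, 440.7, 24.3]
tcp_rot: [-3.141, -0.001, 0.021]
ft_force: [-1.3, -0.8, 6.6]
opening: 0.006
grip_force: 3.2
```

{"fn": "carry_out", "kwargs": {
  "motion": [
    [0, 0, 0, 0, 1],
    [0, 0, -20, 0, 1],
    [0, 0, -40, 0, 1],
    [0, 0, -40, 0, 1],
    [0, 0, 0, 0, 1],
    [0, 0, 0, 0, 1]
  ]
}}

```text
t: 42.4
eef_pos: [512.3, 440.5, 124.2]
tcp_rot: [-3.141, -0.001, 0.021]
ft_force: [-0.1, 0.3, -0.5]
opening: 0.007
grip_force: 0.0
```

```bash
cat >> h.py <<'E'
def nose(c,s,tilt0=0,zref=None):
    """rows of the pencil body's front end and tip seen by the wrist camera, dark body then grey nose, near the tool's x axis"""
    h=cv2.cvtColor(c["color"],cv2.COLOR_RGB2HSV);return h
E
python3 - <<'E'
from h import *
s=st();c=cam("wrist","w15")
from itertools import product
R=Ro.from_euler("xyz",s["tcp_rot"]);
for dz in(10,14,18): print(dz,proj(c,s["eef_pos"]+R.apply([60,0,dz])),proj(c,s["eef_pos"]+R.apply([26,0,dz-8])))
for cn in dark(c,60,300,(200,0,440,300)): print(cv2.boundingRect(cn))
for r in range(60,260,8): print(r,c["color"][r,290:352:5].max(1))
E
```

```text
t 42.4 p [512.3 440.5 124.2] rot [-1.8e+02 -1.0e-01  1.2e+00] F [-0.1  0.3 -0.5] op 0.7 j6 2.16
10 [319.08489072 177.0677692 ] [319.04554995 250.93107477]
14 [319.06138692 176.13252256] [319.02313199 248.39912193]
18 [319.03889307 175.23746319] [319.00166808 245.97492195]
(298, 208, 40, 92)
60 [203 211 202 206 202 203 202 202 203 203 203 205 207]
68 [207 211 204 203 208 211 202 202 203 203 204 202 202]
76 [204 203 202 203 204 202 208 206 209 204 203 203 205]
84 [202 203 203 206 208 203 203 203 204 205 211 209 203]
92 [207 204 203 204 206 206 203 204 202 204 206 206 203]
100 [211 202 203 203 202 202 205 202 202 207 208 204 203]
108 [203 207 202 211 206 205 203 203 203 202 202 203 203]
116 [203 205 206 202 203 208 203 202 203 203 206 209 208]
124 [209 204 208 206 203 203 211 203 204 202 203 205 208]
132 [206 207 205 203 203 203 210 207 205 202 206 211 204]
140 [203 203 206 203 204 203 208 211 206 203 207 208 206]
148 [205 202 207 203 203 204 202 210 203 202 203 202 203]
156 [203 202 203 208 207 204 204 202 203 202 210 209 206]
164 [202 207 207 203 202 152 173 202 211 202 204 203 202]
172 [208 204 203 211 205 121 177 203 203 202 203 203 203]
180 [206 205 206 207 202 118 177 202 203 203 204 203 203]
188 [203 205 203 210 211 122 178 203 202 203 203 202 202]
196 [207 211 209 205 160 122 179 141 203 202 203 202 203]
204 [211 210 203 199 141 146 179 124 203 203 203 205 203]
212 [211 202 207 159  15  23  24  25 162 203 202 203 203]
220 [203 206 204 153  14  21  24  25 165 202 203 210 210]
228 [153 156 168 153  12  13  12  26 170 203 202 211 207]
236 [159 156 158 151  10  13  14  25 170 203 202 203 203]
244 [151 155 158 160   8  12  12  24 170 202 206 210 202]
252 [153 160 164 149  10  12  12  23 170 203 209 208 203]
```

The fingers shut above the pencil: the tips reach only 8 mm below the TCP. The pencil has not moved, so I go lower.

{"fn": "carry_out", "kwargs": {
  "motion": [
    [0, 0, 0, 0, 0.5],
    [0, 0, 40, 0, 0.5],
    [0, 0, 40, 0, 0.5],
    [0, 0, 25, 0, 0.5],
    [0, 0, 7, 0, 0.5],
    [0, 0, 0, 0, 0.5],
    [0, 0, 0, 0, 0.8],
    [0, 0, 0, 0, 1],
    [0, 0, 0, 0, 1],
    [0, 0, 0, 0, 1],
    [0, 0, 0, 0, 1],
    [0, 0, 0, 0, 1]
  ]
}}

```text
t: 43.65
eef_pos: [512.2, 440.5, 11.5]
tcp_rot: [-3.142, -0.0, 0.021]
ft_force: [-0.1, -0.6, 2.1]
opening: 0.165
grip_force: 30.0
```

```bash
python3 -c "
from h import *
s=st()"
```

```text
t 43.65 p [512.2 440.5  11.5] rot [-180.    -0.     1.2] F [-0.1 -0.6  2.1] op 15.7 j6 2.16
```

{"fn": "carry_out", "kwargs": {
  "motion": [
    [0, 0, -30, 0, 1],
    [0, 0, -40, 0, 1],
    [0, 0, -40, 0, 1],
    [0, 0, -20, -7.5, 1],
    [0, 0, 0, -7.5, 1],
    [0, 0, 0, -7.5, 1],
    [0, 0, 0, -7.5, 1],
    [0, 0, 0, -7.5, 1],
    [0, 0, 0, -7.5, 1],
    [0, 0, 0, -7.5, 1],
    [0, 0, 0, -7.5, 1],
    [0, 0, 0, -7.5, 1]
  ]
}}

```text
t: 44.85
eef_pos: [512.1, 440.4, 141.3]
tcp_rot: [-3.142, 0.0, 1.204]
ft_force: [-1.4, -0.1, -1.0]
opening: 0.162
grip_force: 30.0
```

{"fn": "carry_out", "kwargs": {
  "motion": [
    [0, 0, 0, -7.5, 1],
    [0, 0, 0, -7.4, 1],
    [0, 0, 0, 0, 1],
    [0, 0, 0, 0, 1]
  ]
}}

```text
t: 45.25
eef_pos: [512.2, 440.4, 141.3]
tcp_rot: [-3.142, 0.0, 1.455]
ft_force: [-0.6, 0.4, -0.4]
opening: 0.166
grip_force: 30.0
```

```bash
python3 - <<'E'
from h import *
s=st();p=B2W(-20,209.5);print(p,totool([*(p-s['eef_pos'][:2]),0]).round(1))
c=cam("wrist","w16");R=Ro.from_euler("xyz",s["tcp_rot"]);T=lambda x,dz:s["eef_pos"]+R.apply([x,0,dz])
print("tip",proj(c,T(60,3.5)),"front",proj(c,T(26,-4.5)))
for r in range(60,300,6): print(r,c["color"][r,296:344:4].max(1))
# mug: white blob in top camera
E
```

```text
t 45.25 p [512.2 440.4 141.3] rot [-180.     0.    83.4] F [-0.6  0.4 -0.4] op 15.7 j6 0.73
[534.20232205 384.17909604] [-53.3  28.4   0. ]
tip [315.7146977  177.84110268] front [315.7125421  254.51562957]
60 [133 132 135 128 132 137 135 196 196 194 196 140]
66 [137 131 134 135 131 133 129 139 136 128 134 132]
72 [139 132 135 134 133 131 128 136 133 135 133 131]
78 [130 132 135 135 135 131 132 138 134 137 137 139]
84 [130 138 136 133 147 153 143 138 135 132 157 147]
90 [136 136 142 136 160 197 196 196 196 196 196 152]
96 [147 145 138 136 196 196 196 196 195 196 196 131]
102 [146 151 153 158 180 200 196 196 196 196 196 160]
108 [148 148 151 147 151 201 197 204 200 201 199 132]
114 [150 143 146 151 150 196 196 203 203 199 195 143]
120 [151 150 149 148 175 202 199 199 204 200 204 147]
126 [159 149 149 154 153 149 152 159 158 150 152 154]
132 [156 148 149 149 148 148 156 152 148 152 146 148]
138 [154 148 156 155 151 169 172 202 196 180 158 157]
144 [152 155 157 154 153 180 153 152 153 162 185 180]
150 [157 162 149 148 149 150 150 153 146 159 156 150]
156 [148 156 145 144 151 196 196 199 
[... 510 characters left out ...]
3 147 199 204  77 102  99 130 200 197 201 202]
222 [154 147 196 196  72 102 101 144 195 198 204 204]
228 [155 141 196 196  80 108 101  75 199 196 196 196]
234 [149 169 196 108  88 111 103  81 166 199 196 199]
240 [144 147 202  74  95 112 105  86  61 196 197 203]
246 [146 147 146  83 100 113 105  90  73 188 196 196]
252 [154 153  19  86 104 113 107  91  75   8 201 196]
258 [155 125  10  10  10  10   9  11  10  10 198 197]
264 [149 128  11  12  11  11  12  11  12   9 198 200]
270 [145 118   9  11  12  12  12  12  10  11 196 199]
276 [ 5 18 23 10 11 11 12 11 12 11 27  4]
282 [ 6  8 10 10 12 10 12 11 12  9  9  4]
288 [ 4  9 10 10 10 12 11 11 11 10  9  3]
294 [ 3  8  7  8  9  9 10  9  9  8  9  4]
```

{"fn": "carry_out", "kwargs": {
  "motion": [
    [-27, 14.2, 0, 0, 1],
    [-26.3, 14.2, 0, 0, 1],
    [0, 0, 30, 0, 1],
    [0, 0, 30, 0, 1],
    [0, 0, 14, 0, 1],
    [0, 0, 0, 0, 1],
    [0, 0, 0, 0, 1]
  ]
}}

```text
t: 46.0
eef_pos: [534.8, 384.7, 68.2]
tcp_rot: [3.141, -0.0, 1.459]
ft_force: [1.1, -0.0, -0.4]
opening: 0.165
grip_force: 30.0
```

```bash
python3 - <<'E'
from h import *
s=st();print(W2B(s["eef_pos"]))
E
```

```text
t 46.0 p [534.8 384.7  68.2] rot [180.   -0.   83.6] F [ 1.1 -0.  -0.4] op 15.7 j6 0.64
[-19.44224711 210.1079308 ]
```

{"fn": "carry_out", "kwargs": {
  "motion": [
    [0, 0, 3, 0, 1],
    [0, 0, 3, 0, 1],
    [0, 0, 3, 0, 1],
    [0, 0, 0, 0, 1]
  ]
}}

```text
t: 46.4
eef_pos: [534.8, 384.6, 58.8]
tcp_rot: [3.141, -0.001, 1.459]
ft_force: [0.5, 0.7, 3.1]
opening: 0.166
grip_force: 30.0
```

```bash
python3 - <<'E'
from h import *
s=st();print(s["moment"])
E
```

```text
t 46.4 p [534.8 384.6  58.8] rot [179.9  -0.   83.6] F [0.5 0.7 3.1] op 15.7 j6 0.63
[ 0.00811872 -0.06267777 -0.0497364 ]
```

{"fn": "carry_out", "kwargs": {
  "motion": [
    [0, 0, 2, 0, 1],
    [0, 0, 2, 0, 1],
    [0, 0, 2, 0, 1],
    [0, 0, 2, 0, 1],
    [0, 0, 0, 0, 1]
  ]
}}

```text
t: 46.9
eef_pos: [534.9, 384.9, 51.0]
tcp_rot: [3.14, -0.001, 1.459]
ft_force: [0.8, 3.1, 5.8]
opening: 0.166
grip_force: 30.0
```

```bash
cat >> h.py <<'E'
from scipy.optimize import least_squares
def tilt(c,s,show=False):
    """pencil tilt (deg, nose down) and place of tip in tool axes, from the body-front row and the tip row in the wrist view"""
    im=c["color"].astype(int);R=Ro.from_euler("xyz",s["tcp_rot"]);T=lambda x,z:proj(c,s["eef_pos"]+R.apply([x,0,z]))
    col=int(round(T(40,5)[0]));v=np.median(im[:,col-2:col+3].max(2),1)
    front=next(r for r in range(290,60,-1) if v[r]>45)+0.5      # top of the black body
    dk=[r for r in range(int(front)-4,40,-1)]
    e=[(r) for r in dk if v[r]>130 and v[r-1]>130];tip=e[0]+.5 if e else None
    return front,tip,col
def solve(c,s,front,tip,a=60.,z0=3.5):
    R=Ro.from_euler("xyz",s["tcp_rot"]);T=lambda x,z:proj(c,s["eef_pos"]+R.apply([x,0,z]))[1]
    def f(p):
        th,a=p;S,C=np.sin(th),np.cos(th)
        return [T(a*C,z0+a*S)-tip-0, T((a-34)*C+8*S,z0+(a-34)*S-8*C)-front]
    q=least_squares(f,[.3,a]);th,a=q.x
    return np.degrees(th),a,np.array([a*np.cos(th),0,z0+a*np.sin(th)]),q.cost
E
python3 - <<'E'
from h import *
s=st();c=cam("wrist","w17");f,t,col=tilt(c,s);print(f,t,col,solve(c,s,f,t))
E
```

```text
t 46.9 p [534.9 384.9  51. ] rot [ 1.799e+02 -1.000e-01  8.360e+01] F [0.8 3.1 5.8] op 15.8 j6 0.63
251.5 177.5 316 (np.float64(6.389642266897095), np.float64(59.77282187811854), array([59.40151633,  0.        , 10.15207434]), np.float64(5.250658185151055e-26))
```

{"fn": "carry_out", "kwargs": {
  "motion": [
    [0, 0, 2, 0, 1],
    [0, 0, 2, 0, 1],
    [0, 0, 2, 0, 1],
    [0, 0, 2, 0, 1],
    [0, 0, 2, 0, 1],
    [0, 0, 0, 0, 1]
  ]
}}

```text
t: 47.55
eef_pos: [534.9, 384.7, 41.0]
tcp_rot: [3.14, -0.001, 1.459]
ft_force: [-0.4, 2.8, 6.1]
opening: 0.167
grip_force: 30.0
```

```bash
python3 - <<'E'
from h import *
s=st();c=cam("wrist","w18");f,t,col=tilt(c,s);print(f,t,col,solve(c,s,f,t))
E
```

```text
t 47.55 p [534.9 384.7  41. ] rot [ 1.799e+02 -1.000e-01  8.360e+01] F [-0.4  2.8  6.1] op 15.9 j6 0.63
249.5 181.5 316 (np.float64(16.831693544257046), np.float64(58.75903597315748), array([56.2417678 ,  0.        , 20.51434287]), np.float64(5.0487097934144756e-26))
```

```bash
python3 - <<'E'
from h import *
s=env.state();c=cam("wrist");im=c["color"].max(2)
for r in list(range(172,190,2))+list(range(236,262,2)): print(r,im[r,296:340:4])
R=Ro.from_euler("xyz",s["tcp_rot"]);T=lambda x,z:proj(c,s["eef_pos"]+R.apply([x,0,z]))[1].round(1)
for th in(10,17,22,25,28):
    t=np.radians(th);S,C=np.sin(t),np.cos(t);print(th,"tip",T(60*C,3.5+60*S),T(62*C,3.5+62*S),"front top",T(26*C+8*S,3.5+26*S-8*C))
# black body in scene and top views: direction of axis
for n in("scene","top"):
    k=cam(n);tp=s["eef_pos"]+R.apply([60*np.cos(.35),0,3.5+60*np.sin(.35)]);print(n,"tip pred 20deg",proj(k,tp))
    for th in(17,25):
        t=np.radians(th);print(th,proj(k,s["eef_pos"]+R.apply([60*np.cos(t),0,3.5+60*np.sin(t)])).round(1))
E
```

```text
172 [161 161 154 151 150 151 152 153 158 153 145]
174 [158 159 153 149 149 151 152 153 156 151 143]
176 [154 157 153 148 149 152 154 154 154 149 145]
178 [150 152 151 147 149 152 154 154 154 151 148]
180 [148 149 152 151 150 152 152 154 151 150 150]
182 [144 145 151 152 149  82  99 152 146 149 151]
184 [145 147 152 153 149  91  96 153 145 145 150]
186 [147 151 153 154 148  97 102 155 146 143 149]
188 [149 154 154 154 127 100 105 135 148 143 147]
236 [153 153 156  88  91 108 101  85 108 145 143]
238 [154 156 157  73  93 106 102  87  77 148 144]
240 [154 158 158  75  96 107 102  88  61 151 146]
242 [153 157 159  79  97 106 101  89  68 153 150]
244 [149 154 157  81  99 106 101  90  70 151 149]
246 [146 153 150  82  99 105 101  91  72 146 149]
248 [146 152 111  83 101 104 101  91  73 127 149]
250 [149 155  64  18  19  21  20  19  16  94 149]
252 [151 157  12  14  12  12  13  13  13  12 203]
254 [153 156  13  16  16  17  17  18  17  13 202]
256 [153 153  13  16  15  18  16  18  18  13 202]
258 [152 150  13  16  16  17  17  17  16  12 202]
260 [151 148  13  16  17  17  17  17  17  13 202]
10 tip 177.3 173.1 front top 249.4
17 tip 179.1 175.1 front top 246.9
22 tip 181.4 177.6 front top 245.6
25 tip 183.1 179.4 front top 245.1
28 tip 185.1 181.5 front top 244.7
scene tip pred 20deg [504.67547797 305.82383379]
17 [505.5 305.3]
25 [503.3 306.6]
top tip pred 20deg [168.33440879 243.27303543]
17 [167.6 243.1]
25 [169.6 243.6]
```

{"fn": "carry_out", "kwargs": {
  "motion": [
    [0, 0, 1.5, 0, 1],
    [0, 0, 1.5, 0, 1],
    [0, 0, 0, 0, 1],
    [0, 0, -10, 0, 1],
    [0, 0, -30, 0, 1],
    [0, 0, -40, 0, 1],
    [0, 0, 0, 0, 1],
    [0, 0, 0, 0, 1]
  ]
}}

```text
t: 48.55
eef_pos: [534.5, 384.3, 118.3]
tcp_rot: [3.14, -0.001, 1.459]
ft_force: [-0.8, 0.6, -1.6]
opening: 0.171
grip_force: 30.0
```

```bash
python3 - <<'E'
from h import *
s=st();c=cam("wrist","w19");f,t,col=tilt(c,s);print(f,t,col,solve(c,s,f,t))
# sideways cross-check with the scene camera: black body's axis + nose in a window
k=cam("scene","s19");R=Ro.from_euler("xyz",s["tcp_rot"])
P=lambda x,z:proj(k,s["eef_pos"]+R.apply([x,0,z])).round(1)
for th in(17,22,27):
    q=np.radians(th);print(th,"tip",P(60*np.cos(q),3.5+60*np.sin(q)),"front",P(26*np.cos(q),3.5+26*np.sin(q)),"rear",P(-94*np.cos(q),3.5-94*np.sin(q)))
E
```

```text
t 48.55 p [534.5 384.3 118.3] rot [179.9  -0.   83.6] F [-0.8  0.6 -1.6] op 16.2 j6 0.63
249.5 183.5 316 (np.float64(19.86413642476339), np.float64(58.35000665038185), array([54.87823955,  0.        , 23.32680256]), np.float64(1.1793786077416215e-25))
17 tip [514.6 286.9] front [501.2 279.6] rear [454.1 254.1]
22 tip [513.2 287.8] front [500.6 280.1] rear [456.  252.4]
27 tip [511.6 288.7] front [500.  280.5] rear [458.2 250.8]
```

```bash
python3 - <<'E'
from h import *
k=cam("scene");t=cam("top");w=cam("wrist");s=env.state();im=k["color"].max(2)
print(im[278:294,498:520])
x,y=proj(t,[540,439,95]).round().astype(int);print(x,y);print(t["color"].max(2)[y-9:y+14,x-9:x+8])
E
```

```text
[[ 15  15  13  14  17  15  19  20  21  24  29  30  34  31  29  51  94 110
  109 112 112 111]
 [  8   4  18  13  13  11  12  15  21  22   7  15  25  30  31  80 104 110
  111 112 111 110]
 [  1   6   4   2  10  11  17  16  15  18  17  15  14  13  65 108 117 110
  109 111 110 108]
 [  8  14   8  13  10  12  12   7  11  11  10  17  13  16  93 135 129 110
  112 111 109 111]
 [ 11  12  11   8   2   6  15  16  10   6   3  11  14  18 100 133 124 110
  109 113 111 112]
 [ 12   0  10  13   1   4  19  27  25  11   3   0  11  44 120 130 112 110
  108 110 112 112]
 [ 18   9   1  10   0   8  12  26  27  25  20   0  35  69 120 124 110 110
  114 113 111 113]
 [ 96  78  51  17   0   6   5  11  14  13   3  29  64  83 101 110 111 113
  112 113 111 112]
 [147 135 110  92  71  37  18   7   7   9   3  62  87 102 100  97 111 114
  113 113 111 110]
 [146 148 147 146 124  82  68  61  29  20  32  90 113 128 121 108 114 113
  113 114 112 115]
 [148 147 147 149 129 111 111 103  80  68  73 101 115 114 112 112 111 112
  114 114 113 114]
 [147 148 147 147 129 113 116 112 110 111 109 113 113 115 114 115 114 112
  1
[... 939 characters left out ...]
46 47 47 47 47 46 47 46 46 45 45 44 44 42 42 41 41]
 [48 46 47 48 47 48 47 46 45 45 44 44 44 44 43 43 42]
 [47 48 47 47 48 47 47 46 45 45 45 44 43 44 43 43 41]
 [47 47 46 47 47 47 47 47 47 45 45 45 44 44 43 42 43]
 [47 46 47 47 47 47 47 47 46 45 45 45 44 43 43 43 43]
 [47 47 47 47 47 47 47 46 47 46 45 44 45 43 43 43 42]
 [47 47 47 47 47 47 47 47 46 46 46 44 44 44 44 43 43]
 [48 47 47 47 47 47 48 47 47 47 45 45 45 44 44 43 43]
 [48 48 47 47 48 47 47 47 47 46 46 46 45 44 43 43 42]
 [48 48 47 47 47 47 47 47 47 46 46 46 45 44 44 42 42]
 [48 47 48 48 47 47 47 46 47 47 47 45 44 45 44 43 43]
 [48 48 47 47 48 47 47 47 47 48 46 46 46 45 44 45 43]
 [49 48 48 48 47 48 47 48 46 47 47 47 46 46 46 45 45]]
```

{"fn": "carry_out", "kwargs": {
  "motion": [
    [0, 0, -25, 8.5, 1],
    [0, 0, 0, 8.5, 1],
    [0, 0, 0, 8.5, 1],
    [0, 0, 0, 8.5, 1],
    [0, 0, 0, 8.5, 1],
    [0, 0, 0, 8.5, 1],
    [0, 0, 0, 8.5, 1],
    [0, 0, 0, 8.5, 1],
    [0, 0, 0, 8.5, 1],
    [0, 0, 0, 8.5, 1],
    [0, 0, 0, 8.5, 1],
    [0, 0, 0, 8.5, 1]
  ]
}}

```text
t: 50.0
eef_pos: [534.3, 384.1, 141.5]
tcp_rot: [3.14, 0.001, -0.327]
ft_force: [0.4, -0.1, -1.6]
opening: 0.167
grip_force: 30.0
```

{"fn": "carry_out", "kwargs": {
  "motion": [
    [0, 0, 0, 0, 1],
    [0, 0, 0, 0, 1]
  ]
}}

```text
t: 50.2
eef_pos: [534.4, 384.2, 141.8]
tcp_rot: [3.141, 0.001, -0.317]
ft_force: [0.1, -0.9, -0.3]
opening: 0.169
grip_force: 30.0
```

```bash
python3 - <<'E'
from h import *
s=st();c=cam("wrist","w20")
f,t,col=tilt(c,s);print(f,t,col,solve(c,s,f,t))
R=Ro.from_euler("xyz",s["tcp_rot"]);tip=s["eef_pos"]+R.apply([55,0,25.5])
print("tip board",W2B(tip),tip)
g=np.append(B2W(34,157),60);print("go",R.inv().apply(g-tip).round(1))
for n,d in(("board -y",[0,-1]),("board x",[1,0])): print(n,R.inv().apply([*(np.load("board.npz")["R"]@d),0]).round(3))
E
```

```text
t 50.2 p [534.4 384.2 141.8] rot [180.    0.  -18.1] F [ 0.1 -0.9 -0.3] op 16.1 j6 2.41
250.5 246.5 320 (np.float64(89.83183722365993), np.float64(87.73344013435397), array([ 0.25749676,  0.        , 91.23306226]), np.float64(3.6350710512584224e-27))
tip board [ 34.00360052 198.3789669 ] [586.61944853 367.07614023 116.28986038]
go [ 8.4 40.5 56.3]
board -y [0.203 0.979 0.001]
board x [ 0.979 -0.203 -0.001]
```

{"fn": "carry_out", "kwargs": {
  "motion": [
    [4.2, 20, 0, 0, 1],
    [4.2, 20.5, 0, 0, 1],
    [0, 0, 25, 0, 1],
    [0, 0, 20, 0, 1],
    [0, 0, 0, 0, 1],
    [0, 0, 0, 0, 1]
  ]
}}

```text
t: 50.85
eef_pos: [529.8, 343.3, 97.6]
tcp_rot: [3.141, 0.0, -0.319]
ft_force: [0.6, 1.0, 0.0]
opening: 0.166
grip_force: 30.0
```

```bash
python3 - <<'E'
from h import *
s=st();c=cam("wrist","w21");im=c["color"]
R=Ro.from_euler("xyz",s["tcp_rot"]);tip=s["eef_pos"]+R.apply([55,0,25.5]);print("tip est",W2B(tip),tip[2],"px",proj(c,tip))
x,y=proj(c,tip).round().astype(int)
for r in range(y-30,y+22,3): print(r,im[r,x-30:x+31:5].max(1))
for X in((38.4,154.5,48),(38.4,154.5,53),(38.4,94.5,53)): print(X,proj(c,[*B2W(*X[:2]),X[2]]))
E
```

```text
t 50.85 p [529.8 343.3  97.6] rot [180.    0.  -18.3] F [0.6 1.  0. ] op 15.8 j6 2.36
tip est [ 34.01171208 157.07617547] 72.07098284127 px [319.6204525 182.9584063]
153 [209 208 208 208 208 208 209 208 209 208 209 208 209]
156 [208 209 209 209 209 209 209 208 209 209 194 118  69]
159 [209 209 209 209 208 208 209 202 143  72  73  67  68]
162 [209 209 208 208 208 178  67  67  68  71 111 192 180]
165 [209 209 186  72  67  67  67  97 166 191 139 138 142]
168 [122  71  71  66  85 160 198 163 127 142 153 137 142]
171 [ 70  71 144 201 166 115 193 136 147 157 154 137 141]
174 [200 178 149 196 183 196 196 125 146 156 155 138 139]
177 [126 196 196 195 196 195 196 110 144 155 156 139 137]
180 [146 196 196 195 196 196 196  85 144 154 156 142 137]
183 [127 196 195 196 196 182 178  89 144 152 156 144 136]
186 [147 196 195 196 195  98 144 124 143 151 156 146 137]
189 [146 195 164 195 196 119 159 173 141 151 156 149 137]
192 [148 145 149 196 196 124 160 188 140 148 156 151 137]
195 [151 131 148 196 196 128 159 192 135 148 156 153 137]
198 [148 117 146 189 196 123 159 196 126 147 155 155 138]
201 [148 117 147 182 196 124 159 196 112 146 155 156 137]
204 [149 126 146 196 196 125 157 196  85 144 153 155 143]
(38.4, 154.5, 48) [322.2502096  169.18279484]
(38.4, 154.5, 53) [322.35305747 170.0013316 ]
(38.4, 94.5, 53) [428.50493009 147.44222294]
```

{"fn": "carry_out", "kwargs": {
  "motion": [
    [2.6, -3.6, 0, 0, 1],
    [0, 0, 10, 0, 1],
    [0, 0, 8, 0, 1],
    [0, 0, 2, 0, 1],
    [0, 0, 0, 0, 1],
    [0, 0, 0, 0, 1]
  ]
}}

```text
t: 51.5
eef_pos: [533.3, 345.8, 77.4]
tcp_rot: [3.141, 0.0, -0.321]
ft_force: [0.0, 0.7, -0.2]
opening: 0.167
grip_force: 30.0
```

```bash
python3 - <<'E'
from h import *
s=st()
E
```

```text
t 51.5 p [533.3 345.8  77.4] rot [180.    0.  -18.4] F [ 0.   0.7 -0.2] op 15.9 j6 2.36
```

{"fn": "carry_out", "kwargs": {
  "motion": [
    [0, 0, 1, 0, 1],
    [0, 0, 1, 0, 1],
    [0, 0, 0, 0, 1]
  ]
}}

```text
t: 51.8
eef_pos: [533.3, 345.8, 75.4]
tcp_rot: [3.142, -0.0, -0.321]
ft_force: [-0.2, -0.0, -0.7]
opening: 0.166
grip_force: 30.0
```

{"fn": "carry_out", "kwargs": {
  "motion": [
    [0, 0, 1, 0, 1],
    [0, 0, 0, 0, 1],
    [0, 0, 0, 0, 1]
  ]
}}

```text
t: 52.1
eef_pos: [533.3, 345.8, 74.4]
tcp_rot: [3.142, -0.0, -0.321]
ft_force: [0.5, -0.7, -0.9]
opening: 0.164
grip_force: 30.0
```

{"fn": "carry_out", "kwargs": {
  "motion": [
    [0, 0, 1, 0, 1],
    [0, 0, 0, 0, 1],
    [0, 0, 0, 0, 1]
  ]
}}

```text
t: 52.4
eef_pos: [533.3, 345.8, 73.3]
tcp_rot: [3.141, 0.0, -0.321]
ft_force: [0.6, 1.1, -0.9]
opening: 0.163
grip_force: 30.0
```

{"fn": "carry_out", "kwargs": {
  "motion": [
    [0, 0, 1, 0, 1],
    [0, 0, 0, 0, 1],
    [0, 0, 0, 0, 1]
  ]
}}

```text
t: 52.7
eef_pos: [533.3, 345.8, 72.4]
tcp_rot: [3.141, 0.0, -0.321]
ft_force: [0.7, 0.2, -0.5]
opening: 0.166
grip_force: 30.0
```

{"fn": "carry_out", "kwargs": {
  "motion": [
    [0, 0, 0.7, 0, 1],
    [0, 0, 0, 0, 1],
    [0, 0, 0, 0, 1]
  ]
}}

```text
t: 53.0
eef_pos: [533.3, 345.8, 71.7]
tcp_rot: [3.141, -0.0, -0.321]
ft_force: [0.2, -0.2, -0.9]
opening: 0.165
grip_force: 30.0
```

{"fn": "carry_out", "kwargs": {
  "motion": [
    [0, 0, 0.7, 0, 1],
    [0, 0, 0, 0, 1],
    [0, 0, 0, 0, 1]
  ]
}}

```text
t: 53.3
eef_pos: [533.3, 345.8, 71.0]
tcp_rot: [3.142, -0.0, -0.321]
ft_force: [-0.4, -1.2, -0.6]
opening: 0.165
grip_force: 30.0
```

{"fn": "carry_out", "kwargs": {
  "motion": [
    [0, 0, 0.7, 0, 1],
    [0, 0, 0, 0, 1],
    [0, 0, 0, 0, 1]
  ]
}}

```text
t: 53.6
eef_pos: [533.3, 345.8, 70.3]
tcp_rot: [3.141, -0.0, -0.321]
ft_force: [-0.4, -0.2, -0.8]
opening: 0.165
grip_force: 30.0
```

{"fn": "carry_out", "kwargs": {
  "motion": [
    [0, 0, 0.7, 0, 1],
    [0, 0, 0, 0, 1],
    [0, 0, 0, 0, 1]
  ]
}}

```text
t: 53.9
eef_pos: [533.3, 345.8, 69.6]
tcp_rot: [3.141, -0.0, -0.321]
ft_force: [-0.9, -0.3, -0.4]
opening: 0.165
grip_force: 30.0
```

```bash
python3 - <<'E'
from h import *
s=st();c=cam("wrist","w22");im=c["color"]
R=Ro.from_euler("xyz",s["tcp_rot"]);tip=s["eef_pos"]+R.apply([55,0,22.5]);print("tip est",W2B(tip),tip[2],"px",proj(c,tip))
x,y=proj(c,tip).round().astype(int)
for r in range(y-30,y+22,3): print(r,im[r,x-30:x+31:5].max(1))
E
```

```text
t 53.9 p [533.3 345.8  69.6] rot [180.   -0.  -18.4] F [-0.9 -0.3 -0.4] op 15.6 j6 2.36
tip est [ 37.17980028 159.88101796] 47.07485950539488 px [319.64879559 183.71358257]
154 [211 212 212 212 211 212 212 212 211 212 212 212 212]
157 [212 211 212 211 212 212 212 211 212 211 212 212 212]
160 [212 212 212 211 211 211 212 211 212 212 212 211 212]
163 [211 211 212 211 211 211 211 211 212 212 211 211 212]
166 [212 211 211 212 212 212 212 212 212 212 212 194 123]
169 [212 211 212 212 211 212 211 211 194 131  70  69  69]
172 [212 212 211 212 211 212 160  69  71  68  69  70 144]
175 [212 211 212 183  78  68  67  71  73 132 203 191 136]
178 [188 106  68  67  66  68 110 184 205 178 100 151 155]
181 [ 69  66  66  96 168 199 169 158  83 156 163 160 156]
184 [ 86 161 202 174 167 106 143 199  89 155 162 160 157]
187 [180 130 199 198 199 104 152 199 139 154 161 159 159]
190 [155 199 199 199 199 125 161 199 190 153 159 163 159]
193 [152 183 199 199 199 127 161 199 197 149 159 158 159]
196 [149 164 199 199 140 126 161 199 199 137 159 157 158]
199 [150 138 199 199 141 131 161 199 199 126 155 155 158]
202 [152 129 198 198 168 131 161 199 199 100 151 154 159]
205 [154 134 199 199 140 130 160 199 199  83 155 153 159]
```

{"fn": "carry_out", "kwargs": {
  "motion": [
    [1.2, -0.2, 0.7, 0, 1],
    [0, 0, 0, 0, 1],
    [0, 0, 0, 0, 1]
  ]
}}

```text
t: 54.25
eef_pos: [534.7, 345.7, 69.0]
tcp_rot: [-3.141, -0.0, -0.321]
ft_force: [0.9, 0.1, 0.4]
opening: 0.171
grip_force: 30.0
```

{"fn": "carry_out", "kwargs": {
  "motion": [
    [0, 0, 0.7, 0, 1],
    [0, 0, 0, 0, 1],
    [0, 0, 0, 0, 1]
  ]
}}

```text
t: 54.55
eef_pos: [534.6, 345.7, 68.5]
tcp_rot: [-3.141, -0.0, -0.321]
ft_force: [0.4, 0.1, 4.7]
opening: 0.169
grip_force: 30.0
```

{"fn": "carry_out", "kwargs": {
  "motion": [
    [0, 0, 0.7, 0, 1],
    [0, 0, 0, 0, 1],
    [0, 0, 0, 0, 1]
  ]
}}

```text
t: 54.85
eef_pos: [534.5, 345.8, 67.8]
tcp_rot: [-3.141, -0.0, -0.321]
ft_force: [-0.7, -0.1, 5.5]
opening: 0.167
grip_force: 30.0
```

{"fn": "carry_out", "kwargs": {
  "motion": [
    [0, 0, -1.7, 0, 1],
    [0.3, 1.5, 0, 0, 1],
    [0.3, 1.5, 0, 0, 1],
    [0.3, 1.5, 0, 0, 1],
    [0.2, 1, 0, 0, 1],
    [0, 0, 0, 0, 1],
    [0, 0, 0, 0, 1]
  ]
}}

```text
t: 55.55
eef_pos: [533.8, 340.2, 69.3]
tcp_rot: [-3.141, -0.0, -0.321]
ft_force: [0.1, 2.6, 0.2]
opening: 0.168
grip_force: 30.0
```

```bash
python3 - <<'E'
from h import *
s=st();c=cam("wrist","w23");im=c["color"]
R=Ro.from_euler("xyz",s["tcp_rot"]);tip=s["eef_pos"]+R.apply([56,0,20]);print("tip est",W2B(tip),tip[2],"px",proj(c,tip))
x,y=proj(c,tip).round().astype(int)
for r in range(y-16,y+14,2): print(r,im[r,x-15:x+28:3].max(1))
E
```

```text
t 55.55 p [533.8 340.2  69.3] rot [-180.    -0.   -18.4] F [0.1 2.6 0.2] op 16.0 j6 2.36
tip est [ 39.36931997 154.11176943] 49.28147966188624 px [319.67398818 182.36201893]
166 [211 211 211 211 211 211 211 211 211 211 210 211 211 211 211]
168 [211 210 211 211 211 211 211 211 211 211 210 211 211 211 195]
170 [211 211 211 211 211 211 211 211 211 211 211 196 180 103  69]
172 [211 211 211 211 211 211 211 211 192 158 107  69  69  70  69]
174 [211 211 211 211 210 192 160  91  68  70  69  68  69  67  68]
176 [211 211 192 145  75  72  73  68  70  72  68  72 102 144 200]
178 [123  75  68  67  68  71  72  71  73 112 157 203 204 178 165]
180 [ 67  68  67  66  67  68 112 164 211 204 176 152 122 140 140]
182 [ 66  67  75 120 161 211 203 179 155  94 129 167 158 141 139]
184 [127 167 205 199 164 156 143 156 139 167 169 168 160 144 140]
186 [198 165 135  89 149 144 148 155 160 166 170 169 160 150 140]
188 [140 159 162  95 157 156 127 155 159 165 169 168 162 152 139]
190 [197 198 198 110 157 162 122 155 158 164 170 169 162 143 140]
192 [198 188 115 112 160 162 109 153 157 163 169 169 165 144 139]
194 [198 198 115 111 161 161 106 154 157 162 169 169 166 146 139]
```

{"fn": "carry_out", "kwargs": {
  "motion": [
    [0, 0, -0.5, 0, 1],
    [0.2, 1, 0, 0, 1],
    [0.2, 1, 0.3, 0, 1],
    [0.2, 1, 0.5, 0, 1],
    [0, 0, 0, 0, 1]
  ]
}}

```text
t: 56.1
eef_pos: [533.6, 337.2, 69.5]
tcp_rot: [-3.141, -0.001, -0.321]
ft_force: [-1.8, 2.6, 7.3]
opening: 0.166
grip_force: 30.0
```

```bash
python3 - <<'E'
from h import *
s=st();R=Ro.from_euler("xyz",s["tcp_rot"]);print(W2B(s["eef_pos"]+R.apply([56,0,20])))
for n,d in(("board -y",[0,-1]),): print(n,R.inv().apply([*(np.load("board.npz")["R"]@d),0]).round(4))
E
```

```text
t 56.1 p [533.6 337.2  69.5] rot [-180.    -0.   -18.4] F [-1.8  2.6  7.3] op 15.8 j6 2.35
[ 39.43655485 151.11971865]
board -y [ 2.073e-01  9.783e-01 -5.000e-04]
```

{"fn": "carry_out", "kwargs": {
  "motion": [
    [0.31, 1.47, 0, 0, 1],
    [0.31, 1.47, 0, 0, 1],
    [0.31, 1.47, 0, 0, 1],
    [0.31, 1.47, 0, 0, 1],
    [0.31, 1.47, 0, 0, 1],
    [0.31, 1.47, 0, 0, 1],
    [0.31, 1.47, 0, 0, 1],
    [0.31, 1.47, 0, 0, 1],
    [0.31, 1.47, 0, 0, 1],
    [0.31, 1.47, 0, 0, 1]
  ]
}}

```text
t: 57.1
eef_pos: [531.9, 322.5, 69.6]
tcp_rot: [-3.14, -0.001, -0.321]
ft_force: [-0.6, 3.4, 5.9]
opening: 0.17
grip_force: 30.0
```

```bash
python3 - <<'E'
from h import *
s=st();R=Ro.from_euler("xyz",s["tcp_rot"]);tip=s["eef_pos"]+R.apply([56,0,20]);print(W2B(tip))
c=cam("wrist","w24");im=c["color"];x,y=proj(c,tip).round().astype(int)
for r in range(y-14,y+10,2): print(r,im[r,x-15:x+18:3].max(1))
E
```

```text
t 57.1 p [531.9 322.5  69.6] rot [-179.9   -0.   -18.4] F [-0.6  3.4  5.9] op 16.2 j6 2.33
[ 39.43965292 136.38746387]
168 [209 209 209 209 209 209 210 209 209 209 208]
170 [209 209 209 209 209 209 209 209 209 210 209]
172 [210 209 209 209 209 208 209 209 190 156 102]
174 [209 209 209 209 209 190 156  91  69  68  71]
176 [209 210 191 163  71  68  72  71  67  73  70]
178 [143  74  67  68  68  72  72  71  72 100 157]
180 [ 67  66  66  66  66  72 112 162 201 202 178]
182 [ 66  66  75 107 159 209 202 172 155 141 163]
184 [118 166 204 199 169 147  94 123 157 159 163]
186 [197 165 137  88 150 138 162 162 158 158 162]
188 [136 141 137 107 156 150 156 163 158 157 162]
190 [152 142 132 119 159 158 134 164 159 157 160]
```

{"fn": "carry_out", "kwargs": {
  "motion": [
    [0.31, 1.47, 0, 0, 1],
    [0.31, 1.47, 0, 0, 1],
    [0.31, 1.47, 0, 0, 1],
    [0.31, 1.47, 0, 0, 1],
    [0.31, 1.47, 0, 0, 1],
    [0.31, 1.47, 0, 0, 1],
    [0.31, 1.47, 0, 0, 1],
    [0.31, 1.47, 0, 0, 1],
    [0.31, 1.47, 0, 0, 1],
    [0.31, 1.47, 0, 0, 1],
    [0.31, 1.47, 0, 0, 1],
    [0.31, 1.47, 0, 0, 1]
  ]
}}

```text
t: 58.35
eef_pos: [529.9, 304.5, 69.6]
tcp_rot: [-3.14, -0.001, -0.321]
ft_force: [-1.4, 4.3, 6.5]
opening: 0.165
grip_force: 30.0
```

{"fn": "carry_out", "kwargs": {
  "motion": [
    [0.31, 1.47, 0.1, 0, 1],
    [0.31, 1.47, 0, 0, 1],
    [0.31, 1.47, 0, 0, 1],
    [0.31, 1.47, 0, 0, 1],
    [0.31, 1.47, 0, 0, 1],
    [0.31, 1.47, 0, 0, 1],
    [0.31, 1.47, 0, 0, 1],
    [0.31, 1.47, 0, 0, 1],
    [0.31, 1.47, 0, 0, 1],
    [0.31, 1.47, 0, 0, 1]
  ]
}}

```text
t: 59.35
eef_pos: [528.2, 289.6, 69.5]
tcp_rot: [-3.14, -0.001, -0.321]
ft_force: [-1.0, 4.6, 7.5]
opening: 0.167
grip_force: 30.0
```

```bash
python3 - <<'E'
from h import *
s=st();R=Ro.from_euler("xyz",s["tcp_rot"]);tip=s["eef_pos"]+R.apply([56,0,20]);print(W2B(tip))
c=cam("wrist","w25");im=c["color"];x,y=proj(c,tip).round().astype(int)
for r in range(y-10,y+10,2): print(r,im[r,x-15:x+48:3].max(1))
E
```

```text
t 59.35 p [528.2 289.6  69.5] rot [-1.799e+02 -1.000e-01 -1.840e+01] F [-1.   4.6  7.5] op 15.8 j6 2.28
[ 39.45257431 103.27878317]
172 [204 204 204 205 205 205 205 204 185 154  91  70  70  72  70  69  69  68
  96 141 176]
174 [205 204 204 205 205 187 141  75  69  72  75  69  71  74  67  95 141 189
 197 177 168]
176 [205 204 182 141  75  69  74  73  70  73  72  68  98 153 197 195 175 156
 107 178 192]
178 [125  64  67  68  67  73  71  72  71 108 158 197 198 178 180 156 154 149
 192 192 192]
180 [ 67  67  67  67  67  77 108 158 204 198 168 155 171 192 192 192 192 192
 193 192 192]
182 [ 65  65  73 118 163 205 198 169 166  91 112 127 192 192 192 192 192 192
 192 192 192]
184 [123 163 202 192 164 137 144 155 158 160 153 102 191 192 192 192 192 192
 192 192 192]
186 [187 153  97  78 146 135 153 154 158 159 157 103 184 192 192 192 192 192
 192 192 192]
188 [104 100 140 104 152 145 145 153 158 160 160  91 177 191 191 192 191 193
 192 192 192]
190 [133 134 123 117 155 154 129 152 157 159 160 114 168 191 192 192 192 192
 192 192 192]
```

{"fn": "carry_out", "kwargs": {
  "motion": [
    [0.31, 1.47, 0, 0, 1],
    [0.31, 1.47, 0, 0, 1],
    [0.31, 1.47, 0, 0, 1],
    [0.31, 1.47, 0, 0, 1],
    [0.31, 1.47, 0, 0, 1],
    [0.31, 1.47, 0, 0, 1],
    [0.31, 1.47, 0, 0, 1],
    [0.31, 1.47, 0, 0, 1],
    [0, 0, 0, 0, 1]
  ]
}}

```text
t: 60.3
eef_pos: [526.4, 276.8, 68.6]
tcp_rot: [3.141, 0.001, -0.322]
ft_force: [-0.1, -1.3, 0.3]
opening: 0.163
grip_force: 30.0
```

```bash
python3 - <<'E'
from h import *
s=st();R=Ro.from_euler("xyz",s["tcp_rot"]);tip=s["eef_pos"]+R.apply([56,0,20]);print(W2B(tip))
c=cam("wrist","w26");im=c["color"];x,y=proj(c,tip).round().astype(int)
for r in range(y-4,y+10,2): print(r,im[r,x-15:x+20:3].max(1))
E
```

```text
t 60.3 p [526.4 276.8  68.6] rot [179.9   0.  -18.4] F [-0.1 -1.3  0.3] op 15.5 j6 2.27
[39.03763081 90.25049186]
178 [ 65  68  68  68  68  73  70  78 107 155 203 198]
180 [ 68  69  68  67  73 119 164 204 197 170 157 148]
182 [ 66  73 123 162 202 196 173 181 123 155 191 190]
184 [162 201 192 159 123 122 191 191 178 191 191 190]
186 [154 100  73  88 139 142 183 191 191 191 191 191]
188 [128 134 119  87 144 152 171 191 191 190 191 190]
190 [148 148 130 102 149 155 120 191 191 191 191 190]
```

The stroke ran across the whole row and past the jaw-side edge, with 6–7 N of contact along the way. I'll lift and take the pencil back to its place on the worktop.

{"fn": "carry_out", "kwargs": {
  "motion": [
    [0, 0, -20, 0, 1],
    [0, 0, -40, 0, 1],
    [0, 0, 0, -6.6, 1],
    [0, 0, 0, -6.5, 1],
    [0, 0, 0, -6.5, 1],
    [-5.5, -41, 0, 0, 1],
    [-5.5, -41, 0, 0, 1],
    [-5.5, -41, 0, 0, 1],
    [-5.5, -40, 0, 0, 1],
    [0, 0, 40, 0, 1],
    [0, 0, 35, 0, 1],
    [0, 0, 0, 0, 1]
  ]
}}

```text
t: 61.55
eef_pos: [499.0, 438.5, 49.2]
tcp_rot: [3.137, 0.007, 0.021]
ft_force: [-0.6, -0.8, -0.7]
opening: 0.168
grip_force: 30.0
```

{"fn": "carry_out", "kwargs": {
  "motion": [
    [0, 0, 15, 0, 1],
    [0, 0, 10, 0, 1],
    [0, 0, 4, 0, 1],
    [0, 0, 4, 0, 1],
    [0, 0, 0, 0, 1]
  ]
}}

```text
t: 62.05
eef_pos: [501.5, 439.9, 21.3]
tcp_rot: [-3.141, -0.001, 0.021]
ft_force: [-0.1, -1.4, 1.5]
opening: 0.168
grip_force: 30.0
```

```bash
python3 - <<'E'
from h import *
s=st()
E
```

```text
t 62.05 p [501.5 439.9  21.3] rot [-180.    -0.     1.2] F [-0.1 -1.4  1.5] op 15.9 j6 2.17
```

{"fn": "carry_out", "kwargs": {
  "motion": [
    [0, 0, 1.5, 0, 1],
    [0, 0, 1.5, 0, 1],
    [0, 0, 1.5, 0, 1],
    [0, 0, 1.5, 0, 1],
    [0, 0, 1.5, 0, 1],
    [0, 0, 0, 0, 1],
    [0, 0, 0, 0, 1]
  ]
}}

```text
t: 62.75
eef_pos: [501.3, 440.2, 14.3]
tcp_rot: [-3.141, -0.001, 0.021]
ft_force: [-2.7, 1.0, 5.0]
opening: 0.17
grip_force: 30.0
```

{"fn": "carry_out", "kwargs": {
  "motion": [
    [0, 0, 1, 0, 1],
    [0, 0, 1, 0, 1],
    [0, 0, 0, 0, 1]
  ]
}}

```text
t: 63.05
eef_pos: [501.3, 440.2, 12.3]
tcp_rot: [-3.141, -0.001, 0.021]
ft_force: [-2.9, 0.3, 6.3]
opening: 0.168
grip_force: 30.0
```

Release, rise, and check that the pencil lies flat.

{"fn": "carry_out", "kwargs": {
  "motion": [
    [0, 0, 0, 0, 0.7],
    [0, 0, 0, 0, 0.6],
    [0, 0, 0, 0, 0.6],
    [0, 0, 0, 0, 0.6],
    [0, 0, -30, 0, 0.6],
    [0, 0, -40, 0, 0.5],
    [0, 0, -45, 0, 0.5],
    [0, 0, -45, 0, 0.5],
    [0, 0, -40, 0, 0.5],
    [0, 0, 0, 0, 0.5],
    [0, 0, 0, 0, 0.5]
  ]
}}

```text
t: 64.15
eef_pos: [501.3, 439.8, 211.9]
tcp_rot: [-3.141, -0.001, 0.021]
ft_force: [0.2, -0.1, -1.3]
opening: 0.5
grip_force: 0.0
```

```bash
python3 - <<'E'
from h import *
s=st();c=cam("wrist","w27")
for cn in dark(c,60,500):
    r=cv2.boundingRect(cn);print(r,[np.round(q,1) for q in rect(c,cn,16)])
R=Ro.from_euler("xyz",s["tcp_rot"])
# rib target (TCP as released on the straightedge) and the bars seen
p=B2W(68.4,112.85);print("rib",p)
t=cam("top");im=t["color"].max(2)
x,y=proj(t,[*p,75]).round().astype(int);print(x,y);print(im[y-20:y+20:2,x-44:x+45:4])
E
```

```text
t 64.15 p [501.3 439.8 211.9] rot [-1.8e+02 -1.0e-01  1.2e+00] F [ 0.2 -0.1 -1.3] op 47.5 j6 2.17
(487, 265, 153, 35) [array([430.5, 177. ]), np.float64(34.2), np.float64(166.8), np.float64(83.6)]
(48, 234, 138, 66) [array([447.6, 647.8]), np.float64(63.3), np.float64(144.9), np.float64(78.7)]
(311, 193, 15, 91) [array([476.9, 440. ]), np.float64(14.4), np.float64(96.2), np.float64(0.9)]
rib [611.21427222 278.23126911]
224 214
[[135 134 134 134 134 134 134 134 134 134 134 135 134 135 135 134 135 135
  134 135 134 135 135]
 [134 134 134 134 135 134 134 132 134 131 134 129 134 134 135 135 134 134
  134 135 134 135 134]
 [134 135 135 134 135 135 134 134 136 136 136 137 136 134 134 132 130 134
  134 134 135 135 134]
 [134 134 135 131 134 136 133 136 137 137 118 125 137 126 137 137 137 135
  132 135 119 134 135]
 [134 134 134 123  85  86 101  88 114 137 137 137 127 123 119 118 137 137
   95 137 137 137 131]
 [137 134 134 128 137 133 126 123 100  75  80 106  89 113 123 112 116 120
   91 127 137 137 137]
 [134 134 134 133 137 136 136 137 136 137 132 125 106  84  68  97  90 111
  122 137 137
[... 571 characters left out ...]
136 137 137  86 136]
 [134 120 109 137 136 136 137 136 137 136 137 136 136 129 129 110 105 102
   84  73  83  81 136]
 [135 134 105  87  91  83 102 130 137 136 136 137 137 137 136 136 136 137
  128 129 107 119 136]
 [134 134 107 108 101 108  86 105  99  84  96 116 136 137 136 136 137 136
  137 137 136 127 135]
 [135 134 109 107 105 109 120 132  96 102  93  73 100  87  88 103 130 136
  137 136 136 125 134]
 [136 135 106 106 107 109 122 134 108 107 113 112 102 108 130  84 103  90
   86  97 122 120 134]
 [133 133 134 136 130 127 118 135 113 107 113 115 110 114 136 135 135 126
  101  93  84 123 134]
 [135 136 134 135 134 134 130 135 112 106 113 115 110 115 135 135 135 134
  108 112 125 134 134]]
```

The pencil lies flat, with the same 14×96 mm black outline as before. Next I take the straightedge off.

{"fn": "carry_out", "kwargs": {
  "motion": [
    [0, 0, 0, -7.5, 0.5],
    [0, 0, 0, -7.5, 0.5],
    [0, 0, 0, -7.5, 0.5],
    [0, 0, 0, -7.5, 0.5],
    [0, 0, 0, -7.5, 0.5],
    [0, 0, 0, -7.5, 0.5],
    [0, 0, 0, -7.5, 0.5],
    [0, 0, 0, -7.5, 0.5],
    [0, 0, 0, -7.5, 0.5],
    [0, 0, 0, -7.5, 0.5],
    [0, 0, 0, -7.3, 0.5],
    [0, 0, 0, 0, 0.5]
  ]
}}

```text
t: 65.45
eef_pos: [500.9, 439.6, 209.5]
tcp_rot: [-3.14, 0.002, 1.459]
ft_force: [1.4, -0.5, 0.9]
opening: 0.497
grip_force: 0.0
```

{"fn": "carry_out", "kwargs": {
  "motion": [
    [-37, 32, 0, 0, 0.5],
    [-37, 32, 0, 0, 0.5],
    [-37, 32, 0, 0, 0.5],
    [-37, 32, 0, 0, 0.5],
    [0, 0, 0, 0, 0.5],
    [0, 0, 0, 0, 0.5]
  ]
}}

```text
t: 66.05
eef_pos: [611.9, 277.2, 210.1]
tcp_rot: [-3.14, 0.001, 1.452]
ft_force: [0.2, 0.1, -0.4]
opening: 0.503
grip_force: 0.0
```

```bash
python3 - <<'E'
from h import *
s=st();c=cam("wrist","w28");im=c["color"].max(2)
p=np.array([611.2,278.2]);print("go",totool([*(p-s["eef_pos"][:2]),0]).round(1))
# plate edges (thin dark lines): compare w12 with now through the board frame
o=cv2.imread("pics/w12.png").max(2)
for y in(120,170,200):
    q=[proj(c,[*B2W(x,y),53]) for x in(40,100)];r=int(q[0][1])
    l=[i for i in range(int(q[0][0])-25,int(q[1][0])+25) if im[r,i]<90];print(y,np.round(q,1).tolist(),l)
E
```

```text
t 66.05 p [611.9 277.2 210.1] rot [-179.9    0.    83.2] F [ 0.2  0.1 -0.4] op 47.8 j6 0.45
go [ 1.  -0.9  0. ]
120 [[284.5, 216.4], [351.2, 216.0]] [287, 346, 347]
170 [[282.7, 159.7], [352.3, 159.3]] [284, 285, 347, 348]
200 [[281.5, 123.2], [353.0, 122.7]] [283, 284, 285, 347, 348, 349]
```

{"fn": "carry_out", "kwargs": {
  "motion": [
    [1, -0.9, 30, 0, 0.6],
    [0, 0, 40, 0, 0.6],
    [0, 0, 35, 0, 0.6],
    [0, 0, 20, 0, 0.6],
    [0, 0, 8, 0, 0.6],
    [0, 0, 0, 0, 0.6],
    [0, 0, 0, 0, 0.8],
    [0, 0, 0, 0, 1],
    [0, 0, 0, 0, 1],
    [0, 0, 0, 0, 1],
    [0, 0, 0, 0, 1]
  ]
}}

```text
t: 67.2
eef_pos: [611.1, 279.4, 79.0]
tcp_rot: [3.141, -0.0, 1.457]
ft_force: [-1.9, -0.4, 5.3]
opening: 0.117
grip_force: 30.0
```

{"fn": "carry_out", "kwargs": {
  "motion": [
    [0, 0, 0, 0, 1],
    [0, 0, -5, 0, 1],
    [0, 0, -20, 0, 1],
    [0, 0, -40, 0, 1],
    [0, 0, -30, 0, 1],
    [0, 0, 0, 0, 1]
  ]
}}

```text
t: 67.8
eef_pos: [612.3, 279.9, 177.6]
tcp_rot: [3.136, -0.003, 1.457]
ft_force: [1.2, 0.2, -2.8]
opening: 0.119
grip_force: 30.0
```

```bash
python3 - <<'E'
from h import *
s=st();print("go",totool([655-s["eef_pos"][0],-150-s["eef_pos"][1],0]).round(1))
E
```

```text
t 67.8 p [612.3 279.9 177.6] rot [179.7  -0.2  83.5] F [ 1.2  0.2 -2.8] op 11.3 j6 0.44
go [-422.3   91.2   -0.6]
```

{"fn": "carry_out", "kwargs": {
  "motion": [
    [-41, 9, 0, 0, 1],
    [-41, 9, 0, 0, 1],
    [-41, 9, 0, 0, 1],
    [-41, 9, 0, 0, 1],
    [-41, 9, 0, 0, 1],
    [-41, 9, 0, 0, 1],
    [-41, 9, 0, 0, 1],
    [-41, 9, 0, 0, 1],
    [-41, 9, 0, 0, 1],
    [-41, 9, 0, 0, 1],
    [-41, 9, 0, 0, 1],
    [0, 0, 0, 0, 1]
  ]
}}

```text
t: 69.0
eef_pos: [657.6, -184.9, 171.4]
tcp_rot: [-3.14, 0.001, 1.453]
ft_force: [-0.3, 0.8, -3.3]
opening: 0.12
grip_force: 30.0
```

{"fn": "carry_out", "kwargs": {
  "motion": [
    [0, 0, 0, 0, 1],
    [0, 0, 40, 0, 1],
    [0, 0, 45, 0, 1],
    [0, 0, 35, 0, 1],
    [0, 0, 15, 0, 1],
    [0, 0, 5, 0, 1],
    [0, 0, 0, 0, 1],
    [0, 0, 0, 0, 1]
  ]
}}

```text
t: 69.8
eef_pos: [659.0, -180.0, 35.1]
tcp_rot: [3.139, 0.001, 1.458]
ft_force: [-0.9, 0.3, -2.9]
opening: 0.124
grip_force: 30.0
```

{"fn": "carry_out", "kwargs": {
  "motion": [
    [0, 0, 2, 0, 1],
    [0, 0, 2, 0, 1],
    [0, 0, 0.5, 0, 1],
    [0, 0, 0, 0, 1]
  ]
}}

```text
t: 70.2
eef_pos: [658.7, -180.2, 31.0]
tcp_rot: [3.139, 0.001, 1.457]
ft_force: [-4.4, 2.1, 10.0]
opening: 0.12
grip_force: 30.0
```

{"fn": "carry_out", "kwargs": {
  "motion": [
    [0, 0, 0, 0, 0.7],
    [0, 0, 0, 0, 0.6],
    [0, 0, 0, 0, 0.6],
    [0, 0, 0, 0, 0.6],
    [0, 0, -30, 0, 0.6],
    [0, 0, -45, 0, 0.5],
    [0, 0, -45, 0, 0.5],
    [0, 0, -45, 0, 0.5],
    [0, 0, -40, 0, 0.5],
    [0, 0, 0, 0, 0.5],
    [0, 0, 0, 0, 0.5]
  ]
}}

```text
t: 71.3
eef_pos: [658.2, -179.9, 234.4]
tcp_rot: [3.14, 0.0, 1.457]
ft_force: [-0.6, -0.7, -0.6]
opening: 0.501
grip_force: 0.0
```

```bash
python3 - <<'E'
from h import *
s=st();t=cam("top","topend");k=cv2.imread("pics/top0.png")[:,:,::-1]
for cn in bars(t,60,100): 
    r=rect(t,cn,48);print([np.round(q,1) for q in r],W2B(r[0]).round(1))
w=cam("wrist","wend")
d=(np.abs(t["color"].astype(int)-k).max(2)>40).astype(np.uint8);d=cv2.morphologyEx(d,cv2.MORPH_OPEN,np.ones((3,3)))
for a in cv2.connectedComponentsWithStats(d)[2][1:]:
    if a[4]>60: print(a)
E
```

```text
t 71.3 p [ 658.2 -179.9  234.4] rot [179.9   0.   83.5] F [-0.6 -0.7 -0.6] op 47.6 j6 -0.25
[array([  0.8, 548.7]), np.float64(56.6), np.float64(75.0), np.float64(-50.2)] [-568.5  313.2]
[array([ 53.4, 638.4]), np.float64(49.5), np.float64(71.5), np.float64(-13.1)] [-526.3  408.2]
[array([  19. , -532.9]), np.float64(146.1), np.float64(342.6), np.float64(-89.7)] [-429.2 -759.5]
[array([ 125.1, -545.7]), np.float64(71.0), np.float64(316.6), np.float64(-89.8)] [-322.3 -760.4]
[array([ 435.8, -521.7]), np.float64(23.4), np.float64(95.9), np.float64(6.4)] [ -16.3 -701.7]
[array([557.4, 290.5]), np.float64(58.1), np.float64(169.2), np.float64(-6.4)] [ 13.5 119. ]
[  214   105   346   375 54665]
[211 218  16  50 509]
[242 234   6  25  77]
[ 471  241   25   66 1292]
[ 472  363  162  117 4765]
[312 404  40  14 404]
[611 433  13  47 441]
[287 450  15  13 100]
[373 459  16  21 252]
```

```bash
python3 -c "
from cell import env
print(env.job_done())"
```

```text
the job is handed in; nothing more can be done
None
```

I finished the job and handed it in at about 71 s of the 210 s allowed; the hand-in call returned no verdict. Both bars are clamped tight against the fence and stop, the screw line was drawn in one stroke across the row, and the pencil and straightedge are back flat on the worktop.

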